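# Pack a shoe-care order into one carton

## Task

Pack this shoe-care order into the low cardboard carton: first lift the used brush out of it and lay it, bristles down, in the blue dish. Then fit the long blue box, lying flat, and every tall box and spray can that is there, upright, into the carton so that all of them rest on its floor at once (there is just room when the long box lies along one long side and the tall pieces stand in a row beside it), and lay every polish tin flat on top of the long box. Leave the jar and the shoehorn where they are.

Things in the scene. Friction and masses are not known exactly. Their poses are not given: they have to be found in the camera images.
- carton: low open cardboard carton, stuck down so that it does not slide: 152 (its x) x 244 (its y) x 41 mm high outside; walls and floor 5 mm thick, so 142 x 234 mm inside and 36 mm deep; thin flaps hang down outside, reaching 5 mm beyond the walls. Origin: centre of its underside; z up; y is its long direction
- carton_floor (a point): centre of the carton's inner floor, 5 mm above the carton's origin, same axes
- dish: round blue ceramic dish, fixed: 180 mm across the rim, 28 mm high, steep walls 5 mm thick; inner floor 6 mm above the table and about 160 mm across. Origin: centre of its underside; z up
- brush: used shoe brush lying bristles down: 42 (x) x 110 (y) x 58 mm high, 0.14 kg; a wooden back fills the upper 26 mm (rounded edges), black bristles (stiff block, 36 x 102 mm) below. Starts inside the carton, on its floor. Origin: centre of the bristles' underside; z up out of the wooden back, y along the brush
- long_box: long blue card box with a dark blue lid band: 62 (x) x 200 (y) x 64 mm high, about 0.32 kg, always there, lying on its large face. Origin: centre of its underside; z up, y along its length. It alone takes up the greater part of one long side of the carton; two tins fit end to end on its top
- red_box: red card box standing upright: 58 (x) x 60 (y) x 108 mm high, about 0.2 kg; origin: centre of its underside, z up. May be absent
- green_box: green card box standing upright: 62 (x) x 50 (y) x 112 mm high, about 0.18 kg; origin: centre of its underside, z up. May be absent
- yellow_box: yellow card box standing upright: 64 (x) x 42 (y) x 106 mm high, about 0.15 kg; origin: centre of its underside, z up. May be absent
- spray_can: round spray can standing upright: silver and orange body 56 mm across up to 84 mm, above it a narrower white cap 44 mm across from 86 to 116 mm; about 0.22 kg; origin: centre of its underside, z up. May be absent. With the y sides of the three boxes laid end to end the four tall pieces make a row 208 mm long
- brown_tin: flat round polish tin, brown, 66 mm across, 26 mm high, about 0.1 kg; origin: centre of its underside, z up. May be absent
- black_tin: flat round polish tin, black, 66 mm across, 26 mm high, about 0.1 kg; origin: centre of its underside, z up. May be absent
- jar: amber glass jar with a black lid, 62 mm across, 66 mm high, standing among the goods; not part of the order. Origin: centre of its underside
- shoehorn: chrome shoehorn lying flat behind the carton, 176 x 44 mm; not part of the order. Origin: under its middle, x along its length
There are look-alikes about, which are no part of the job. There is more than one size of the dish; the job needs the middle-sized.

How it is judged:
On the way, in this order (a step that is already met when the one before it is completed fails the run):
1. the brush is out of the carton and lies bristles down in the blue dish (z of brush in the frame of dish between 0 and 0.016 m and horizontal distance between brush and dish below 0.048 m and angle between brush's own z axis and vertical below 0.15 rad), for 0.2 s.
2. the long box and every other box and can that is there stand together on the carton's floor (z of long_box in the frame of carton between 0 and 0.012 m and x of long_box in the frame of carton between -0.071 and 0.071 m and y of long_box in the frame of carton between -0.117 and 0.117 m and angle between each of long_box, red_box, green_box, yellow_box, spray_can's own z axis and vertical below 0.1 rad and z of red_box in the frame of carton between 0 and 0.012 m and x of red_box in the frame of carton between -0.071 and 0.071 m and y of red_box in the frame of carton between -0.117 and 0.117 m and z of green_box in the frame of carton between 0 and 0.012 m and x of green_box in the frame of carton between -0.071 and 0.071 m and y of green_box in the frame of carton between -0.117 and 0.117 m and z of yellow_box in the frame of carton between 0 and 0.012 m and x of yellow_box in the frame of carton between -0.071 and 0.071 m and y of yellow_box in the frame of carton between -0.117 and 0.117 m and z of spray_can in the frame of carton between 0 and 0.012 m and x of spray_can in the frame of carton between -0.071 and 0.071 m and y of spray_can in the frame of carton between -0.117 and 0.117 m), for 0.2 s.
At the end, for the whole second after the job is handed in: brush bristles down on the dish floor (tilt < 0.15 rad); long box and all tall boxes and can present on the carton floor (within 7 mm, centre inside walls, tilt < 0.1 rad); all tins present flat on the long box (centre within 25 mm of its middle line, 80 mm of its middle) (all of step 1 and all of step 2 and z of brown_tin in the frame of long_box between 0.059 and 0.07 m and x of brown_tin in the frame of long_box between -0.025 and 0.025 m and y of brown_tin in the frame of long_box between -0.08 and 0.08 m and angle between each of brown_tin, black_tin's own z axis and vertical below 0.1 rad and z of black_tin in the frame of long_box between 0.059 and 0.07 m and x of black_tin in the frame of long_box between -0.025 and 0.025 m and y of black_tin in the frame of long_box between -0.08 and 0.08 m); the robot touches nothing.
It fails at once if the jar, no part of the order, is shifted by more than 30 mm (distance of jar from where it was at the start of the episode above 0.03 m).
It fails at once if the shoehorn, no part of the order, is shifted by more than 30 mm (distance of shoehorn from where it was at the start of the episode above 0.03 m).
Of red_box, green_box, yellow_box, spray_can, brown_tin, black_tin only 4 to 6 are there at a start; the rules pass over those that are not, and their reading is None.
At some moment in a run one of long_box, brush may be knocked a few centimetres aside while the robot is not near it.
It also fails if it takes over 210 s, if anything falls off the work surface, if the arm or the gripper's body presses on something with over 40 N, if the wrist force passes 120 N, or if a joint passes its speed limit or range.

## Robot

A 6-joint arm with a two-finger parallel gripper is mounted at the origin on the work surface. World frame = base frame: x ahead of the robot, y to its left, z up, the work surface at z = 0. Lengths are in m, angles in rad, forces in N, time in s.
With the tool pointing down it reaches from about 0.3 to 0.875 m from the base axis. Payload 4.2 kg.
Tool frame: the origin (TCP) lies at the very end of the fingers, on their centre line; the grasp point (between the pads) lies 19 mm behind it; z points along the fingers, y is the line along which they close (so a half turn about z gives the same grasp; the last joint's range is limited). The gripper opens to 85 mm and grips with 20 to 120 N. Pads are 22 mm wide; open, the fingers measure 114 mm over their backs; the gripper's body (76 mm by 85 mm) begins 54 mm behind the grasp point. The pads swing forward as they close: fully open they stand 13 mm farther back than shut.
Start: joints at [-0.02, 0.32, 1.565, -0, 1.257, -0.02], TCP at [0.575, 0, 0.231] pointing down, gripper open.
Joint ranges: [-3.11, 3.11], [-0.84, 2.01], [0.21, 2.61], [-1.34, 4.49], [0.05, 2.63], [-2.56, 2.56]. Speed limits (rad/s): [2.57, 2.57, 3.14, 3.14, 3.14, 3.14].

## Interface

Orientations are given as a unit quaternion [x, y, z, w].
In Python, from station import status, optics, ticket gives the robot as it stands.
- The arm moves only by the tool send_rows, never from a script. Its argument "increments" is a list of rows, each an object with "xyz": the shift along the tool's x, y, z as a fraction of full scale, a list of three; "twist": the turn about the tool's z as a fraction of full scale; "grip": the closure, from -1 (fully open) to 1 (shut). In form: [{"xyz": [tx, ty, tz], "twist": twist, "grip": grip}, ...]. A call has exactly 5 rows; each row shifts and turns the commanded pose from where the row before left it, along the tool's axes as they then stand; what a row does not reach is not made up. Full scale, the value 1, is 25 cm for a shift and 45 degrees for a turn. A row lasts 1/8 s, in which the tool goes at most 62.5 mm and 10.7 degrees, less where a joint would pass 70% of its speed; a pose out of reach is approached as far as the arm can. A call with a number of a shift or a turn outside -1 to 1 is refused whole. A call with a gripper value outside its range is refused whole. The fingers move at their own pace and stop on an object; "squeeze" is the grip in N (left out, the last holds). Time passes only in rows, so rows that do not move let the fingers close, or fill a call up. It gives the time, the measured TCP pose, the force, the opening and the grip force at its end, in the units of the state.
- status.observe(): the state, without advancing time (a new reading comes with each control period).
- optics.camera(name): name is "scene" or "side" or "wrist"; returns a dict with "image" (480x640x3 uint8, red, green, blue), "mtx" (3x3 intrinsics, pixels), "dist_coeffs" ([k1, k2, p1, p2, k3] as OpenCV has them; the pictures are not rectified), "R" (3x3) and "t" (3): a world point X has camera coordinates R X + t. Camera axes: x right, y down, z forward; pixel columns grow to the right and rows downward; lengths in m; the calibration is good to about 2 mm. A picture is of the moment at which its call begins. There is no depth.
- ticket.hand_in(): hands the job in; it is judged then, once.
The state is a dict: "time": time; "joint_positions": joint angles; "joint_vel": joint speeds; "effort": joint torques, N m; "position": TCP position; "eef_rot": TCP orientation; "force": force on the tool from outside, world axes, zero at the start; "ft_torque": the same for the moment, N m; "finger_gap": opening from 0.0 (shut) to 1.0 (fully open); "grip_force": force on a finger pad.
Only numpy, scipy, OpenCV 4.12 (cv2) and the standard library are available. Lean on these libraries where they do the work, as an engineer would, in place of code of your own. Each camera call takes 0.05 s, during which the arm holds its last target. There are 200 camera calls.

## Working session

There is one attempt and no reset: what is moved stays moved. The work goes in short steps, Python scripts to look and compute and a tool call to move; the robot and the scene stay as the last step left them, time stands still between calls to the robot, and variables do not carry over. Pictures are saved under pics/ and viewed, at most 14 in all, crops included, and the job is handed in when it is done.

Besides the shell and the picture viewer there is one more tool, called after "Request:" as name(argument=value, ...) on one line, values as JSON. send_rows: Moves the arm, as the interface text tells. Shift numbers are shares of 25 cm and turn numbers shares of 45 degrees, none past 1 either way. Its arguments: {"type":"object","properties":{"increments":{"type":"array","items":{"type":"object","properties":{"xyz":{"type":"array","items":{"type":"number","minimum":-1,"maximum":1}},"twist":{"type":"number","minimum":-1,"maximum":1},"grip":{"type":"number"}}}},"squeeze":{"type":"number"}},"required":["increments"]}

```bash
mkdir -p pics; ls; cat > h.py <<'E'
import numpy as np, cv2, sys
from station import status, optics, ticket
def cam(n, save=None):
    c=optics.camera(n)
    np.savez('pics/%s.npz'%(save or n),**{k:np.array(c[k]) for k in c})
    if save: cv2.imwrite('pics/%s.png'%save,c['image'][:,:,::-1])
    return c
def load(s): return dict(np.load('pics/%s.npz'%s))
def p2w(c,uv,z):
    uv=np.array(uv,float).reshape(-1,1,2)
    n=cv2.undistortPoints(uv,c['mtx'],c['dist_coeffs']).reshape(-1,2)
    R=np.array(c['R']);t=np.array(c['t']);o=-R.T@t
    d=np.c_[n,np.ones(len(n))]@R
    z=np.broadcast_to(z,len(n))
    return o+d*((z-o[2])/d[:,2])[:,None]
def w2p(c,X):
    return cv2.projectPoints(np.array(X,float).reshape(-1,3),cv2.Rodrigues(np.array(c['R']))[0],np.array(c['t']),c['mtx'],c['dist_coeffs'])[0].reshape(-1,2)
E
python3 - <<'E'
from h import *
for n in ['scene','side']:
    c=cam(n,n+'0'); print(n,-np.array(c['R']).T@c['t'],c['mtx'][0][0])
print(status.observe())
E
```

```text
pics
scene [ 1.46295285 -0.53362547  1.04238485] 615.5497898473322
side [-0.1534484   0.68505332  1.10861016] 521.3014904542404
{'time': 0.1, 'joint_positions': array([-2.00107898e-02,  3.20244992e-01,  1.56557918e+00,  1.29932928e-06,
        1.25742544e+00, -1.99735573e-02]), 'joint_vel': array([-1.21707030e-04, -1.98412597e-03, -1.37076800e-03,  1.73606771e-03,
        1.12359193e-03,  8.80951231e-05]), 'effort': array([ 1.04973515e-04, -4.16406476e+01, -2.34704268e+01,  6.91456876e-05,
        4.87309400e-03, -3.56914008e-06]), 'position': array([5.74556259e-01, 3.83700463e-06, 2.30547973e-01]), 'eef_rot': array([ 7.07119844e-01,  7.07093233e-01, -5.73550757e-04, -5.97846618e-04]), 'force': array([-0.58332986,  0.09834005,  0.479828  ]), 'ft_torque': array([-0.0273961 , -0.00789555, -0.00650516]), 'grip_force': 0.0, 'finger_gap': 0.9974083254599493}
```

View pics/scene0.png

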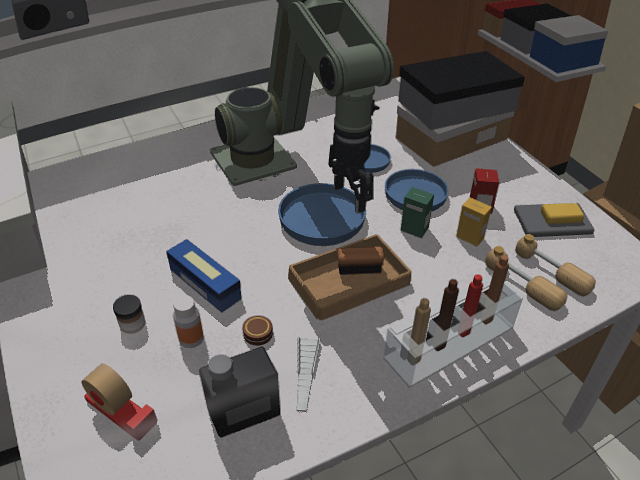

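View pics/side0.png

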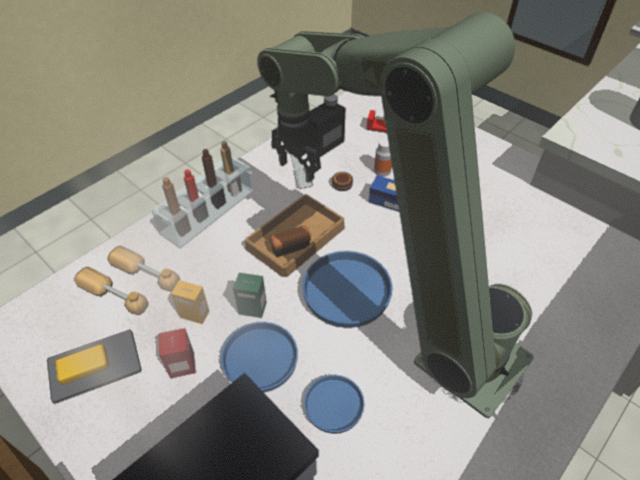

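Scene view: the blue dishes are at (322,213) big, (416,190) middle and (373,158) small. The carton is at (350,275) with the brush at (360,260). The long box is at (203,272), the can at (187,325), the jar at (128,312) and the brown tin at (257,329). Green is at (417,212), yellow at (474,222) and red at (485,190). Look-alikes are the bottles in the rack, the yellow sponge at (562,213), the black bottle and the tape. No black tin is visible so far. Next I'll take enlarged crops.

```bash
python3 - <<'E'
import cv2
a=cv2.imread('pics/scene0.png')
cv2.imwrite('pics/c1.png',cv2.resize(a[140:335,265:525],None,fx=3,fy=3,interpolation=cv2.INTER_CUBIC))
cv2.imwrite('pics/c2.png',cv2.resize(a[230:380,90:290],None,fx=4,fy=4,interpolation=cv2.INTER_CUBIC))
E
```

```text
(no output)
```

View pics/c1.png

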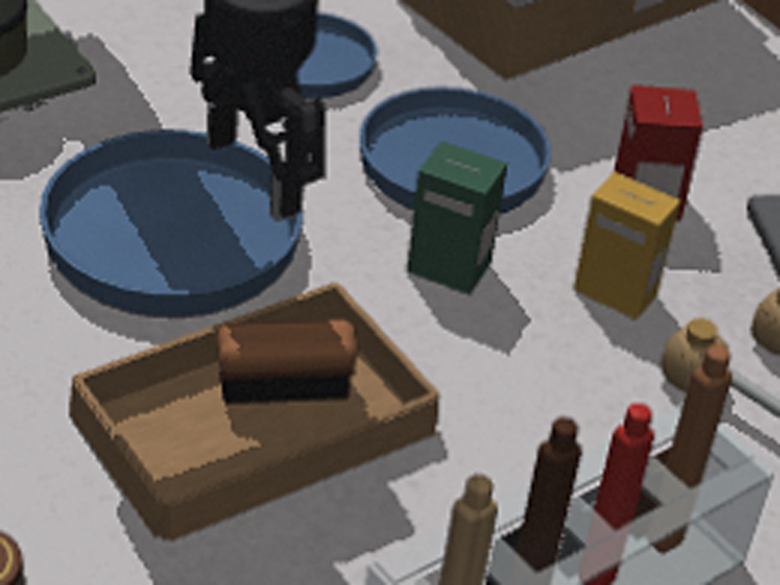

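View pics/c2.png

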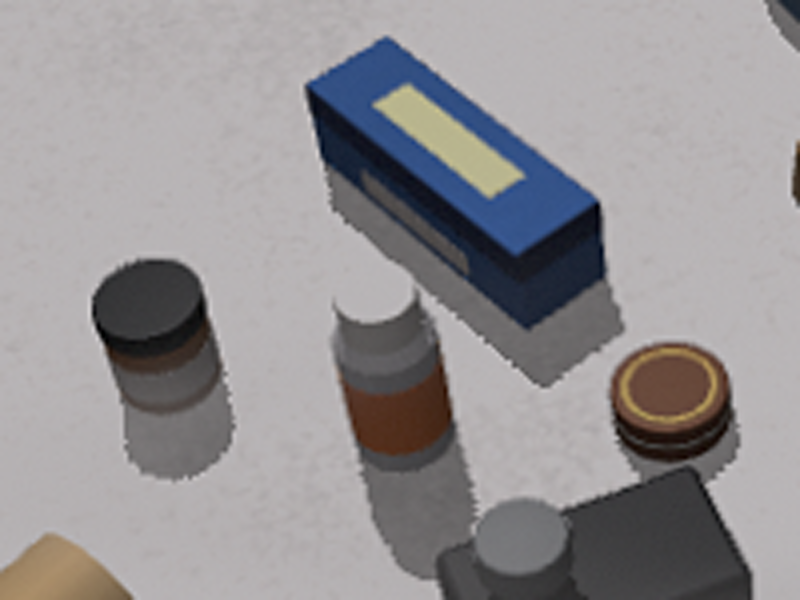

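Crop 1 shows the carton rim corners at (73,385), (338,285), (438,393) and (163,515), with the brush inside and the green, yellow and red boxes clear of it. Crop 2 shows the long box top at (388,37), (600,204), (518,257) and (308,88), plus the can, the tin and the jar. Now I'll measure them.

```bash
cat > m.py <<'E'
from h import *
c=load('scene0')
def q(pts,s,off,z,name):
    p=(np.array(pts,float)+.5)/s-.5+off
    P=p2w(c,p,z)[:,:2]; d=np.linalg.norm(np.roll(P,-1,0)-P,axis=1)*1000
    e=np.roll(P,-1,0)-P; a=np.degrees(np.arctan2(e[:,1],e[:,0]))
    print(name,'ctr',P.mean(0).round(4),'sides',d.round(0),'ang',a.round(1)); return P
A=(3,np.array([265,140])); B=(4,np.array([90,230]))
q([(73,385),(338,285),(438,393),(163,515)],*A,.041,'carton')
q([(437,145),(507,160),(491,192),(418,172)],*A,.112,'green')
q([(634,86),(697,92),(703,127),(630,117)],*A,.108,'red')
q([(610,175),(678,193),(667,224),(592,205)],*A,.106,'yellow')
q([(360,145),(455,87),(550,150),(452,215)],*A,.028,'dish')
q([(220,327),(352,322),(356,350),(222,355)],*A,.063,'brush')
q([(388,37),(600,204),(518,257),(308,88)],*B,.064,'long')
q([(334,300),(375,278),(418,298),(375,322)],*B,.116,'cancap')
q([(612,383),(672,342),(731,385),(672,430)],*B,.026,'tin')
q([(93,305),(150,260),(206,300),(150,348)],*B,.066,'jar')
E
python3 m.py
```

```text
carton ctr [0.5847 0.0052] sides [247. 145. 250. 152.] ang [  92.2    1.4  -86.3 -179.7]
green ctr [0.4916 0.253 ] sides [61. 48. 64. 43.] ang [  43.7  -51.2 -141.2  124.8]
red ctr [0.492  0.4735] sides [58. 54. 65. 50.] ang [  55.5  -34.3 -128.6  137.4]
yellow ctr [0.5862 0.3655] sides [59. 45. 64. 47.] ang [  39.5  -50.9 -139.2  123.7]
dish ctr [0.3758 0.3334] sides [139. 126. 143. 126.] ang [ 106.6   10.6  -73.8 -171.3]
brush ctr [0.5638 0.0443] sides [105.  33. 105.  32.] ang [  66.6  -25.9 -113.6  154.4]
long ctr [ 0.4395 -0.3047] sides [200.  59. 196.  62.] ang [  18.5  -72.1 -160.7  111.3]
cancap ctr [ 0.5869 -0.3896] sides [25. 28. 26. 28.] ang [ 102.8   34.   -76.5 -148.8]
tin ctr [ 0.6332 -0.25  ] sides [43. 46. 44. 48.] ang [ 107.5   21.   -70.2 -159.9]
jar ctr [ 0.4876 -0.4955] sides [42. 48. 43. 49.] ang [ 117.4   25.7  -60.8 -154.6]
```

```bash
cat >> h.py <<'E'
from scipy.spatial.transform import Rotation as Ro
def plan(x,y,z,ang=None,s=None):
    "ang: world direction (deg) of the closing line; prints shift at current yaw, twist, shift at final yaw"
    s=s or status.observe(); p=np.array(s['position']); R=Ro.from_quat(s['eef_rot'])
    ty=R.as_matrix()[:,1]; cur=np.degrees(np.arctan2(ty[1],ty[0]))
    d=np.array([x,y,z])-p
    tw=0 if ang is None else -((ang-cur+90)%180-90)
    R2=R*Ro.from_euler('z',tw,degrees=True)
    print('pos',p.round(4),'closing',round(cur,1),'j6',round(s['joint_positions'][5],2),'gap',round(s['finger_gap']*85,1),'t',round(s['time'],1))
    print(' shift now',(R.inv().apply(d)/.25).round(3),'twist',round(tw/45,3),'shift after twist',(R2.inv().apply(d)/.25).round(3))
E
python3 - <<'E'
from h import *
plan(.564,.044,.25,-24)
E
```

```text
pos [0.5746 0.     0.2305] closing -0.0 j6 -0.02 gap 84.8 t 0.1
 shift now [ 0.176 -0.042 -0.078] twist 0.533 shift after twist [ 0.144 -0.11  -0.078]
```

Request:
send_rows(increments=[{"xyz":[0.088,-0.021,-0.04],"twist":0,"grip":-0.5},{"xyz":[0.088,-0.021,-0.04],"twist":0,"grip":-0.5},{"xyz":[0,0,0],"twist":0.18,"grip":-0.5},{"xyz":[0,0,0],"twist":0.18,"grip":-0.5},{"xyz":[0,0,0],"twist":0.173,"grip":-0.5}], squeeze=40)

```text
time: 0.72
position: [0.5642, 0.0441, 0.2509]
eef_rot: [0.84, 0.543, -0.0, -0.0]
force: [0.3, -0.8, -0.3]
finger_gap: 0.751
grip_force: 0.0
```

```bash
python3 - <<'E'
from h import *
c=cam('wrist','w1'); plan(.564,.044,.25,-24); print(-np.array(c['R']).T@c['t'],c['mtx'][0][0])
E
```

```text
pos [0.5642 0.0441 0.2508] closing -24.4 j6 0.48 gap 64.0 t 0.8
 shift now [-0.001 -0.001  0.003] twist -0.009 shift after twist [-0.001 -0.001  0.003]
[0.5916741  0.10487086 0.39328767] 366.24040097372455
```

View pics/w1.png

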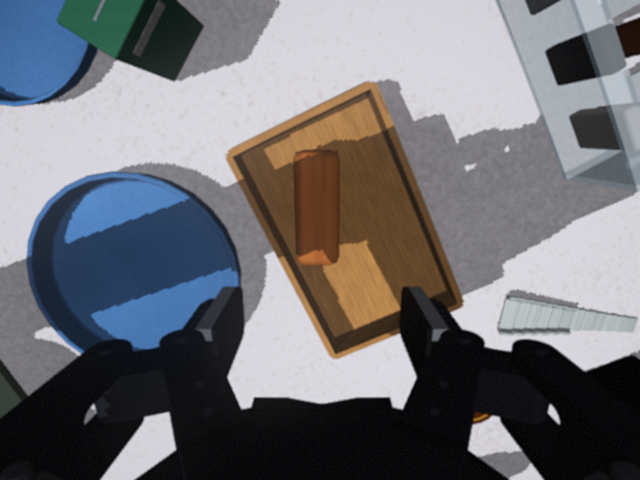

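Wrist view: the brush back spans (296–338, 150–264) and the carton rim corners are at (228,153), (374,83), (462,302) and (334,356).

```bash
cat > m2.py <<'E'
from h import *
def q2(c,pts,z,name):
    P=p2w(c,pts,z)[:,:2]; e=np.roll(P,-1,0)-P
    print(name,'ctr',P.mean(0).round(4),'sides',(np.linalg.norm(e,axis=1)*1000).round(0),'ang',np.degrees(np.arctan2(e[:,1],e[:,0])).round(1))
E
python3 - <<'E'
from m2 import *
c=load('w1')
q2(c,[(296,152),(338,150),(338,263),(299,264)],.056,'brush')
q2(c,[(228,153),(374,83),(462,302),(334,356)],.041,'carton')
plan(.564,.044,.028,-24)
E
```

```text
brush ctr [0.5619 0.0476] sides [ 38. 107.  38. 106.] ang [ -21.5 -113.5  157.4   66.3]
carton ctr [0.5821 0.0101] sides [149. 238. 149. 240.] ang [   0.3  -89.  -178.6   90.9]
pos [0.5642 0.0441 0.2508] closing -24.4 j6 0.48 gap 64.0 t 0.8
 shift now [-0.     0.     0.891] twist -0.009 shift after twist [-0.     0.     0.891]
```

Request:
send_rows(increments=[{"xyz":[0.008,-0.012,0.2],"twist":0,"grip":-0.5},{"xyz":[0,0,0.2],"twist":0,"grip":-0.5},{"xyz":[0,0,0.2],"twist":0,"grip":-0.5},{"xyz":[0,0,0.17],"twist":0,"grip":-0.5},{"xyz":[0,0,0.117],"twist":0,"grip":-0.5}])

```text
time: 1.4
position: [0.5614, 0.0469, 0.0272]
eef_rot: [0.838, 0.546, -0.001, -0.001]
force: [0.4, 0.4, 0.4]
finger_gap: 0.753
grip_force: 0.0
```

Request:
send_rows(increments=[{"xyz":[0,0,0],"twist":0,"grip":1},{"xyz":[0,0,0],"twist":0,"grip":1},{"xyz":[0,0,0],"twist":0,"grip":1},{"xyz":[0,0,0],"twist":0,"grip":1},{"xyz":[0,0,0],"twist":0,"grip":1}])

```text
time: 2.02
position: [0.5629, 0.0471, 0.0302]
eef_rot: [0.839, 0.545, 0.001, 0.0]
force: [0.7, -0.1, -1.1]
finger_gap: 0.483
grip_force: 45.5
```

Request:
send_rows(increments=[{"xyz":[0,0,-0.1],"twist":0,"grip":1},{"xyz":[0,0,-0.2],"twist":0,"grip":1},{"xyz":[0,0,-0.2],"twist":0,"grip":1},{"xyz":[0,0,0],"twist":0,"grip":1},{"xyz":[0,0,0],"twist":0,"grip":1}])

```text
time: 2.65
position: [0.5619, 0.047, 0.1541]
eef_rot: [0.839, 0.545, -0.0, -0.0]
force: [-0.3, 0.9, -2.0]
finger_gap: 0.485
grip_force: 45.8
```

```bash
python3 - <<'E'
from h import *
# dish centre: ellipse of blue rim not needed precisely
c=load('scene0'); import m
plan(.372,.334,.151,-24)
a=cam('side','s1')
E
```

```text
carton ctr [0.5847 0.0052] sides [247. 145. 250. 152.] ang [  92.2    1.4  -86.3 -179.7]
green ctr [0.4916 0.253 ] sides [61. 48. 64. 43.] ang [  43.7  -51.2 -141.2  124.8]
red ctr [0.492  0.4735] sides [58. 54. 65. 50.] ang [  55.5  -34.3 -128.6  137.4]
yellow ctr [0.5862 0.3655] sides [59. 45. 64. 47.] ang [  39.5  -50.9 -139.2  123.7]
dish ctr [0.3758 0.3334] sides [139. 126. 143. 126.] ang [ 106.6   10.6  -73.8 -171.3]
brush ctr [0.5638 0.0443] sides [105.  33. 105.  32.] ang [  66.6  -25.9 -113.6  154.4]
long ctr [ 0.4395 -0.3047] sides [200.  59. 196.  62.] ang [  18.5  -72.1 -160.7  111.3]
cancap ctr [ 0.5869 -0.3896] sides [25. 28. 26. 28.] ang [ 102.8   34.   -76.5 -148.8]
tin ctr [ 0.6332 -0.25  ] sides [43. 46. 44. 48.] ang [ 107.5   21.   -70.2 -159.9]
jar ctr [ 0.4876 -0.4955] sides [42. 48. 43. 49.] ang [ 117.4   25.7  -60.8 -154.6]
pos [0.5619 0.047  0.1541] closing -24.0 j6 0.48 gap 41.2 t 2.6
 shift now [ 0.74  -1.161  0.013] twist 0.0 shift after twist [ 0.74  -1.161  0.013]
```

Request:
send_rows(increments=[{"xyz":[0,0,-0.16],"twist":0,"grip":1},{"xyz":[0.093,-0.145,0],"twist":0,"grip":1},{"xyz":[0.093,-0.145,0],"twist":0,"grip":1},{"xyz":[0.093,-0.145,0],"twist":0,"grip":1},{"xyz":[0.093,-0.145,0],"twist":0,"grip":1}])

```text
time: 3.32
position: [0.4662, 0.1916, 0.1927]
eef_rot: [0.839, 0.545, -0.002, -0.0]
force: [0.6, -0.0, -1.6]
finger_gap: 0.487
grip_force: 45.8
```

Request:
send_rows(increments=[{"xyz":[0.092,-0.145,0],"twist":0,"grip":1},{"xyz":[0.092,-0.145,0],"twist":0,"grip":1},{"xyz":[0.092,-0.145,0],"twist":0,"grip":1},{"xyz":[0.092,-0.145,0],"twist":0,"grip":1},{"xyz":[0,0,0],"twist":0,"grip":1}])

```text
time: 3.95
position: [0.3708, 0.3352, 0.1928]
eef_rot: [0.837, 0.546, -0.002, 0.0]
force: [0.1, 0.3, -1.6]
finger_gap: 0.485
grip_force: 45.7
```

```bash
python3 - <<'E'
from h import *
plan(.374,.334,.032,-24)
c=cam('wrist','w2')
a=cv2.imread('pics/w2.png'); b=cam('scene','sc2')
cv2.imwrite('pics/w2b.png',np.hstack([cv2.resize(a,(400,300)),cv2.resize(np.ascontiguousarray(b['image'][140:335,265:525,::-1]),(400,300))]))
E
```

```text
pos [0.3708 0.3352 0.1928] closing -23.8 j6 1.13 gap 41.2 t 4.0
 shift now [0.003 0.015 0.643] twist 0.005 shift after twist [0.003 0.015 0.643]
```

View pics/w2b.png

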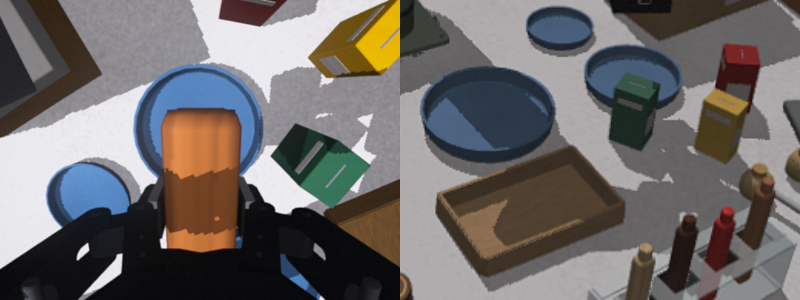

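Wrist view: the middle dish rim (135–265 wide, centre near (200,122) at this scale) is lined up laterally with the brush. The scene view shows the carton empty.

```bash
python3 - <<'E'
from m2 import *
c=load('w2')
q2(c,[(215,195),(320,101),(425,195)],.028,'dish')
print(p2w(c,[(320,101),(320,195),(215,195),(425,195)],.028))
b=load('sc2'); print(w2p(b,[.374,.334,.028]))
E
```

```text
dish ctr [0.3875 0.3771] sides [116. 116. 178.] ang [ 16.4 -63.9 156.3]
[[0.40773546 0.42281338 0.028     ]
 [0.37744085 0.35407958 0.028     ]
 [0.29610475 0.38997033 0.028     ]
 [0.4587932  0.31850178 0.028     ]]
[[416.00588814 188.50982893]]
```

Request:
send_rows(increments=[{"xyz":[0.01,0.005,0.2],"twist":0,"grip":1},{"xyz":[0,0,0.2],"twist":0,"grip":1},{"xyz":[0,0,0.15],"twist":0,"grip":1},{"xyz":[0,0,0.07],"twist":0,"grip":1},{"xyz":[0,0,0.018],"twist":0,"grip":1}])

```text
time: 4.68
position: [0.3748, 0.334, 0.0335]
eef_rot: [0.839, 0.544, -0.002, 0.0]
force: [0.1, -0.4, -1.2]
finger_gap: 0.487
grip_force: 45.7
```

Request:
send_rows(increments=[{"xyz":[0,0,0],"twist":0,"grip":1},{"xyz":[0,0,0],"twist":0,"grip":-0.5},{"xyz":[0,0,0],"twist":0,"grip":-0.5},{"xyz":[0,0,0],"twist":0,"grip":-0.5},{"xyz":[0,0,0],"twist":0,"grip":-0.5}])

```text
time: 5.3
position: [0.3751, 0.3359, 0.0354]
eef_rot: [0.839, 0.545, 0.0, -0.0]
force: [0.1, -0.0, 0.1]
finger_gap: 0.751
grip_force: 0.0
```

Request:
send_rows(increments=[{"xyz":[0,0,-0.2],"twist":0,"grip":-0.5},{"xyz":[0,0,-0.2],"twist":0,"grip":-0.5},{"xyz":[0,0,-0.2],"twist":0,"grip":-0.5},{"xyz":[0,0,-0.15],"twist":0,"grip":-1},{"xyz":[0,0,-0.1],"twist":0,"grip":-1}])

```text
time: 5.92
position: [0.3752, 0.336, 0.2498]
eef_rot: [0.839, 0.545, 0.001, -0.0]
force: [-0.1, -0.9, 0.0]
finger_gap: 1.001
grip_force: 0.0
```

```bash
python3 - <<'E'
from h import *
c=cam('wrist','w3'); b=cam('side','s3'); d=cam('scene','sc3')
cv2.imwrite('pics/w3b.png',np.hstack([cv2.resize(c['image'][:,:,::-1],(400,300)),cv2.resize(d['image'][:,:,::-1],(400,300))]))
plan(.487,-.1,.28,0)
E
```

```text
pos [0.3753 0.3361 0.2485] closing -24.0 j6 1.13 gap 84.9 t 6.1
 shift now [-1.412  1.117 -0.128] twist -0.533 shift after twist [-1.744  0.447 -0.128]
```

View pics/w3b.png

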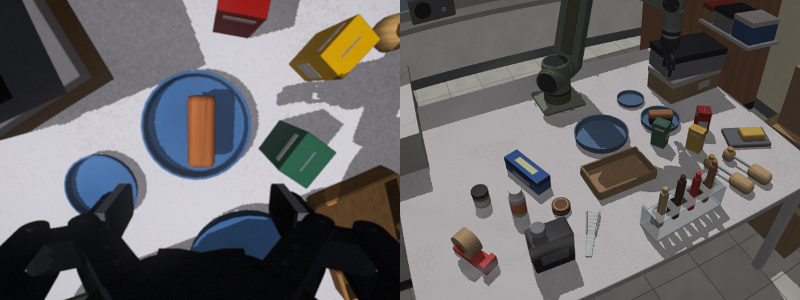

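Request:
send_rows(increments=[{"xyz":[-0.187,0.107,0],"twist":0,"grip":-1},{"xyz":[-0.187,0.107,0],"twist":0,"grip":-1},{"xyz":[-0.187,0.107,0],"twist":0,"grip":-1},{"xyz":[-0.187,0.107,0],"twist":0,"grip":-1},{"xyz":[-0.187,0.107,0],"twist":0,"grip":-1}])

```text
time: 6.7
position: [0.4012, 0.0661, 0.246]
eef_rot: [0.838, 0.545, -0.001, -0.001]
force: [1.1, -0.1, 0.3]
finger_gap: 1.001
grip_force: 0.0
```

Request:
send_rows(increments=[{"xyz":[-0.187,0.107,0],"twist":0,"grip":-1},{"xyz":[-0.187,0.107,0],"twist":0,"grip":-1},{"xyz":[-0.187,0.107,0],"twist":0,"grip":-1},{"xyz":[-0.187,0.107,0],"twist":0,"grip":-1},{"xyz":[-0.187,0.107,0],"twist":0,"grip":-1}])

```text
time: 7.32
position: [0.4285, -0.2016, 0.2458]
eef_rot: [0.839, 0.545, -0.001, -0.001]
force: [1.3, 0.0, 1.1]
finger_gap: 1.0
grip_force: 0.0
```

Request:
send_rows(increments=[{"xyz":[-0.185,0.107,0],"twist":0,"grip":-1},{"xyz":[-0.184,0.107,0],"twist":0,"grip":-1},{"xyz":[0,0,0],"twist":0.21,"grip":-1},{"xyz":[0,0,0],"twist":0.21,"grip":-1},{"xyz":[0,0,0],"twist":0.21,"grip":-1}])

```text
time: 7.95
position: [0.4399, -0.3059, 0.2453]
eef_rot: [0.947, 0.32, -0.001, -0.002]
force: [0.5, 0.5, 0.1]
finger_gap: 1.001
grip_force: 0.0
```

Request:
send_rows(increments=[{"xyz":[0,0,0],"twist":0.21,"grip":-1},{"xyz":[0,0,0],"twist":0.2,"grip":-1},{"xyz":[0,0,0],"twist":0,"grip":-1},{"xyz":[0,0,0],"twist":0,"grip":-1},{"xyz":[0,0,0],"twist":0,"grip":-1}])

```text
time: 8.57
position: [0.4406, -0.3061, 0.2472]
eef_rot: [0.986, 0.168, -0.0, -0.0]
force: [-0.5, -0.4, 0.5]
finger_gap: 1.003
grip_force: 0.0
```

```bash
python3 - <<'E'
from h import *
c=cam('wrist','w4'); plan(.4395,-.3047,.04,-71)
E
```

```text
pos [ 0.4407 -0.3061  0.2473] closing -70.7 j6 0.61 gap 85.0 t 8.6
 shift now [-0.002 -0.007  0.829] twist 0.006 shift after twist [-0.002 -0.007  0.829]
```

View pics/w4.png

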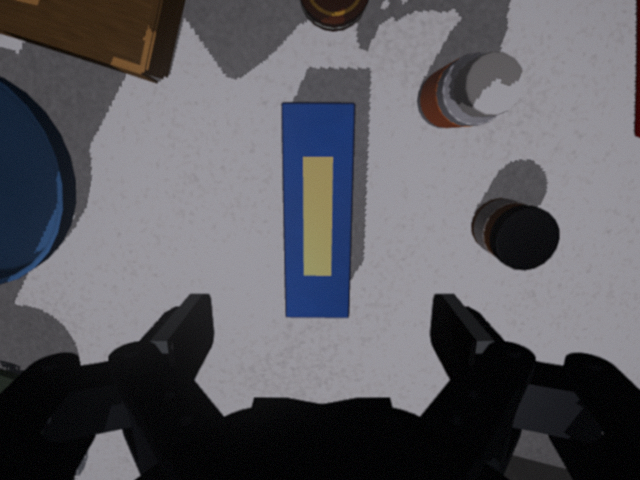

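Wrist view: the long box top is at (282,103), (355,103), (349,318) and (286,318). The can and jar sit well to the right, and there is no black tin here.

```bash
python3 - <<'E'
from m2 import *
c=load('w4')
q2(c,[(282,103),(355,103),(349,318),(286,318)],.064,'long')
plan(.4395,-.3047,.035,-71)
E
```

```text
long ctr [ 0.4359 -0.3043] sides [ 62. 199.  62. 199.] ang [ -70.7 -161.   109.3   18.9]
pos [ 0.4407 -0.3061  0.2473] closing -70.7 j6 0.61 gap 85.0 t 8.6
 shift now [-0.002 -0.007  0.849] twist 0.006 shift after twist [-0.002 -0.007  0.849]
```

Request:
send_rows(increments=[{"xyz":[-0.012,-0.012,0.2],"twist":0,"grip":-1},{"xyz":[0,0,0.2],"twist":0,"grip":-1},{"xyz":[0,0,0.2],"twist":0,"grip":-1},{"xyz":[0,0,0.17],"twist":0,"grip":-1},{"xyz":[0,0,0.083],"twist":0,"grip":-1}], squeeze=60)

```text
time: 9.25
position: [0.4358, -0.3035, 0.032]
eef_rot: [0.986, 0.167, -0.001, -0.001]
force: [-0.3, -0.5, -0.1]
finger_gap: 0.999
grip_force: 0.0
```

Request:
send_rows(increments=[{"xyz":[0,0,0],"twist":0,"grip":1},{"xyz":[0,0,0],"twist":0,"grip":1},{"xyz":[0,0,0],"twist":0,"grip":1},{"xyz":[0,0,0],"twist":0,"grip":1},{"xyz":[0,0,0],"twist":0,"grip":1}])

```text
time: 9.88
position: [0.437, -0.3044, 0.0347]
eef_rot: [0.986, 0.167, 0.0, 0.0]
force: [-0.1, -0.3, -1.1]
finger_gap: 0.717
grip_force: 69.1
```

Request:
send_rows(increments=[{"xyz":[0,0,-0.1],"twist":0,"grip":1},{"xyz":[0,0,-0.15],"twist":0,"grip":1},{"xyz":[0,0,-0.15],"twist":0,"grip":1},{"xyz":[0,0,-0.15],"twist":0,"grip":1},{"xyz":[0,0,-0.05],"twist":0,"grip":1}])

```text
time: 10.5
position: [0.4377, -0.3049, 0.1865]
eef_rot: [0.986, 0.167, 0.002, 0.002]
force: [0.7, -0.0, -5.1]
finger_gap: 0.713
grip_force: 69.1
```

```bash
python3 - <<'E'
from h import *
plan(.548,.008,.19,1); cam('side','s4')
E
```

```text
pos [ 0.4377 -0.3049  0.1865] closing -70.8 j6 0.61 gap 60.6 t 10.5
 shift now [ 0.829 -1.037 -0.016] twist -1.595 shift after twist [ 1.244  0.463 -0.016]
```

```bash
python3 - <<'E'
from h import *
from scipy.optimize import least_squares
s=load('sc3');w=load('w1')
S=(np.array([(73,385),(338,285),(438,393),(163,515)])+.5)/3-.5+np.array([265,140])
W=np.array([(228,153),(374,83),(462,302),(334,356)],float)
def cor(v,hx=.076,hy=.122,z=.041):
    R=Ro.from_euler('z',v[2]).as_matrix()
    L=np.array([(-hx,-hy,0),(-hx,hy,0),(hx,hy,0),(hx,-hy,0)])
    return L@R.T+[v[0],v[1],z]
for hx,hy in [(.076,.122),(.0735,.119)]:
  f=lambda v:np.r_[(w2p(s,cor(v,hx,hy))-S).ravel(),(w2p(w,cor(v,hx,hy))[[0,1,2,3]]-W).ravel()]
  f1=lambda v:(w2p(s,cor(v,hx,hy))-S).ravel()
  f2=lambda v:(w2p(w,cor(v,hx,hy))-W).ravel()
  for g in (f,f1,f2):
    r=least_squares(g,[.583,.007,0]); print(r.x.round(4),np.abs(r.fun).max().round(1))
v=least_squares(f,[.583,.007,0]).x
out=[]
for n,o in (('sc3',(280,225)),('s4',(235,185))):
    c=load(n); im=np.ascontiguousarray(c['image'][o[1]:o[1]+100,o[0]:o[0]+140,::-1])
    im=cv2.resize(im,(560,400)[:2],interpolation=cv2.INTER_CUBIC)
    for hx,hy,z,col in ((.076,.122,.041,(0,255,0)),(.071,.117,.041,(255,255,0)),(.071,.117,.005,(0,0,255))):
        p=((w2p(c,cor(v,hx,hy,z))-o+.5)*4-.5)
        cv2.polylines(im,[p.round().astype(int)],True,col,1)
    out.append(cv2.resize(im,(420,300)) if 0 else im[:, :])
cv2.imwrite('pics/carton.png',cv2.resize(np.vstack(out),(420,600)) if 0 else np.hstack([o[:,80:480] for o in out]))
E
```

```text
[ 0.5753  0.014  -1.405 ] 83.0
[0.5848 0.0048 0.0339] 1.7
[ 0.577   0.0158 -1.5493] 62.6
[ 0.5758  0.0146 -1.405 ] 82.6
[0.5855 0.0043 0.031 ] 2.3
[ 0.5774  0.0165 -1.5497] 61.1
```

View pics/carton.png

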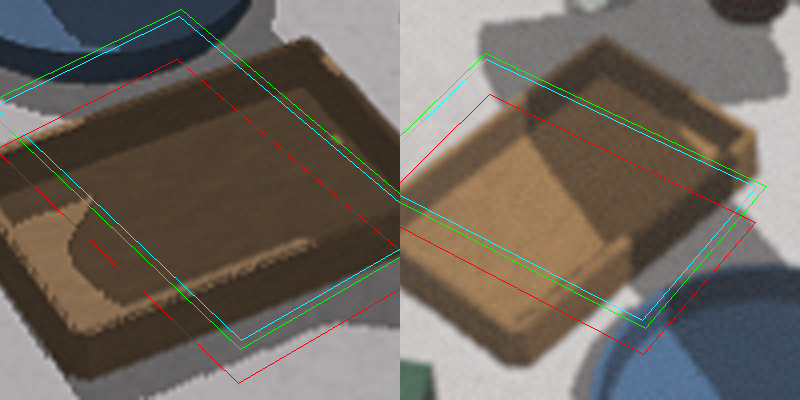

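```bash
python3 - <<'E'
from h import *
from scipy.optimize import least_squares
s=load('sc3');w=load('w1')
S=(np.array([(73,385),(338,285),(438,393),(163,515)])+.5)/3-.5+np.array([265,140])
W=np.array([(334,356),(228,153),(374,83),(462,302)],float)
def cor(v,hx=.076,hy=.122,z=.041):
    R=Ro.from_euler('z',v[2]).as_matrix()
    L=np.array([(-hx,-hy,0),(-hx,hy,0),(hx,hy,0),(hx,-hy,0)])
    return L@R.T+[v[0],v[1],z]
hx,hy=.076,.122
f1=lambda v:(w2p(s,cor(v,hx,hy))-S).ravel()
f2=lambda v:(w2p(w,cor(v,hx,hy))-W).ravel()
f=lambda v:np.r_[f1(v),f2(v)]
for g in (f,f1,f2):
    r=least_squares(g,[.583,.007,0]); print(r.x.round(4),np.abs(r.fun).max().round(1))
v=least_squares(f,[.583,.007,0]).x
out=[]
for n,o in (('sc3',(280,225)),('s4',(225,185)),('w1',(215,70))):
    c=load(n); W_,H_=(260,300) if n=='w1' else (140,100)
    im=np.ascontiguousarray(c['image'][o[1]:o[1]+H_,o[0]:o[0]+W_,::-1]); k=2 if n=='w1' else 3
    im=cv2.resize(im,None,fx=k,fy=k,interpolation=cv2.INTER_CUBIC)
    for hx_,hy_,z,col in ((.076,.122,.041,(0,255,0)),(.071,.117,.005,(0,0,255))):
        p=((w2p(c,cor(v,hx_,hy_,z))-o+.5)*k-.5)
        cv2.polylines(im,[p.round().astype(int)],True,col,1)
    out.append(im)
l=np.vstack(out[:2]); r=cv2.resize(out[2],(380,438))
cv2.imwrite('pics/carton2.png',np.hstack([l[:438],np.pad(r,((0,600-438),(0,0),(0,0)))[:438]]) if 0 else np.hstack([l,np.pad(cv2.resize(out[2],(379,437)),((0,163),(0,0),(0,0)))]))
E
```

```text
[0.5821 0.0087 0.0176] 3.1
[0.5848 0.0048 0.0339] 1.7
[0.5819 0.0092 0.0153] 3.3
```

View pics/carton2.png

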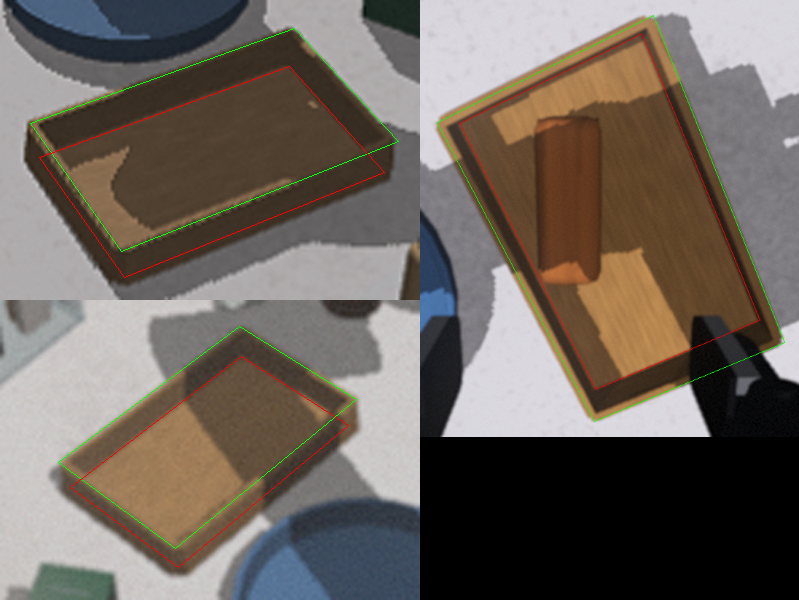

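Overlay: the fit of carton centre (0.582, 0.0087) and yaw 1° matches its rim and floor in all three views. Carrying the long box over.

Request:
send_rows(increments=[{"xyz":[0,0,0],"twist":-0.2,"grip":1},{"xyz":[0,0,0],"twist":-0.2,"grip":1},{"xyz":[0,0,0],"twist":-0.2,"grip":1},{"xyz":[0,0,0],"twist":-0.2,"grip":1},{"xyz":[0,0,0],"twist":-0.2,"grip":1}])

```text
time: 11.18
position: [0.436, -0.3036, 0.1822]
eef_rot: [0.846, 0.534, -0.001, -0.002]
force: [0.5, 0.1, -3.8]
finger_gap: 0.716
grip_force: 68.9
```

Request:
send_rows(increments=[{"xyz":[0,0,0],"twist":-0.2,"grip":1},{"xyz":[0,0,0],"twist":-0.2,"grip":1},{"xyz":[0,0,0],"twist":-0.195,"grip":1},{"xyz":[0.178,0.066,0],"twist":0,"grip":1},{"xyz":[0.178,0.066,0],"twist":0,"grip":1}])

```text
time: 11.8
position: [0.4676, -0.2136, 0.1822]
eef_rot: [0.702, 0.713, -0.0, -0.002]
force: [0.0, -0.2, -4.5]
finger_gap: 0.71
grip_force: 68.9
```

Request:
send_rows(increments=[{"xyz":[0.178,0.066,0],"twist":0,"grip":1},{"xyz":[0.178,0.066,0],"twist":0,"grip":1},{"xyz":[0.178,0.066,0],"twist":0,"grip":1},{"xyz":[0.178,0.066,0],"twist":0,"grip":1},{"xyz":[0.178,0.066,0],"twist":0,"grip":1}])

```text
time: 12.42
position: [0.5463, 0.0106, 0.1822]
eef_rot: [0.701, 0.713, -0.001, -0.001]
force: [-0.1, -0.5, -4.5]
finger_gap: 0.711
grip_force: 68.9
```

```bash
python3 - <<'E'
from h import *
plan(.547,.008,.042,1); c=cam('wrist','w5')
cv2.imwrite('pics/w5s.png',cv2.resize(c['image'][:,:,::-1],(480,360)))
E
```

```text
pos [0.5463 0.0106 0.1822] closing 1.0 j6 -0.02 gap 60.4 t 12.4
 shift now [-0.01   0.004  0.561] twist -0.0 shift after twist [-0.01   0.004  0.561]
```

View pics/w5s.png

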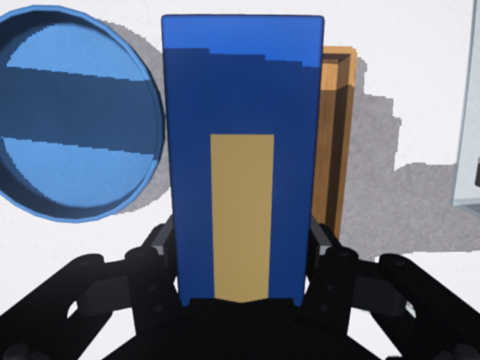

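The box is held square above the carton, parallel to its long side. Lowering it.

Request:
send_rows(increments=[{"xyz":[-0.01,0.004,0.15],"twist":0,"grip":1},{"xyz":[0,0,0.15],"twist":0,"grip":1},{"xyz":[0,0,0.11],"twist":0,"grip":1},{"xyz":[0,0,0.05],"twist":0,"grip":1},{"xyz":[0,0,0.05],"twist":0,"grip":1}])

```text
time: 13.1
position: [0.5482, 0.0065, 0.056]
eef_rot: [0.701, 0.713, 0.0, -0.0]
force: [0.3, -0.4, -4.5]
finger_gap: 0.716
grip_force: 68.7
```

Request:
send_rows(increments=[{"xyz":[0,0,0.02],"twist":0,"grip":1},{"xyz":[0,0,0.02],"twist":0,"grip":1},{"xyz":[0,0,0.011],"twist":0,"grip":1},{"xyz":[0,0,0],"twist":0,"grip":1},{"xyz":[0,0,0],"twist":0,"grip":1}])

```text
time: 13.72
position: [0.5483, 0.0066, 0.0444]
eef_rot: [0.701, 0.713, 0.0, 0.0]
force: [-0.6, 0.4, -3.2]
finger_gap: 0.714
grip_force: 68.7
```

```bash
python3 - <<'E'
from h import *
plan(.547,.008,.042,1); print(status.observe()['force'])
E
```

```text
pos [0.5483 0.0066 0.0444] closing 1.0 j6 -0.03 gap 60.7 t 13.7
 shift now [ 0.006 -0.005  0.01 ] twist -0.0 shift after twist [ 0.006 -0.005  0.01 ]
[-0.56475831  0.44322965 -3.21320727]
```

Request:
send_rows(increments=[{"xyz":[0,-0.004,0.01],"twist":0,"grip":1},{"xyz":[0,0,0.008],"twist":0,"grip":1},{"xyz":[0,0,0],"twist":0,"grip":1},{"xyz":[0,0,0],"twist":0,"grip":-0.7},{"xyz":[0,0,0],"twist":0,"grip":-0.7}])

```text
time: 14.35
position: [0.5477, 0.0066, 0.04]
eef_rot: [0.701, 0.713, 0.001, 0.001]
force: [0.9, 0.9, -1.0]
finger_gap: 0.85
grip_force: 0.0
```

Request:
send_rows(increments=[{"xyz":[0,0,0],"twist":0,"grip":-0.8},{"xyz":[0,0,0],"twist":0,"grip":-0.8},{"xyz":[0,0,-0.1],"twist":0,"grip":-0.8},{"xyz":[0,0,-0.2],"twist":0,"grip":-1},{"xyz":[0,0,-0.2],"twist":0,"grip":-1}])

```text
time: 14.98
position: [0.5468, 0.0067, 0.1657]
eef_rot: [0.701, 0.713, -0.0, -0.0]
force: [0.8, -0.3, -0.2]
finger_gap: 1.003
grip_force: 0.0
```

Request:
send_rows(increments=[{"xyz":[0,0,-0.2],"twist":0,"grip":-1},{"xyz":[0,0,-0.15],"twist":0,"grip":-1},{"xyz":[0,0,0],"twist":0,"grip":-1},{"xyz":[0,0,0],"twist":0,"grip":-1},{"xyz":[0,0,0],"twist":0,"grip":-1}])

```text
time: 15.6
position: [0.5462, 0.0066, 0.2504]
eef_rot: [0.701, 0.713, -0.001, -0.001]
force: [0.7, 0.3, 0.5]
finger_gap: 0.999
grip_force: 0.0
```

```bash
python3 - <<'E'
from h import *
plan(.587,-.39,.28,1); c=cam('wrist','w6'); d=cam('scene','sc6')
cv2.imwrite('pics/w6s.png',np.hstack([cv2.resize(c['image'][:,:,::-1],(400,300)),cv2.resize(d['image'][200:330,265:438,::-1],(400,300))]))
E
```

```text
pos [0.5462 0.0066 0.2504] closing 1.0 j6 -0.03 gap 84.9 t 15.6
 shift now [-1.589  0.135 -0.119] twist -0.0 shift after twist [-1.589  0.135 -0.119]
```

View pics/w6s.png

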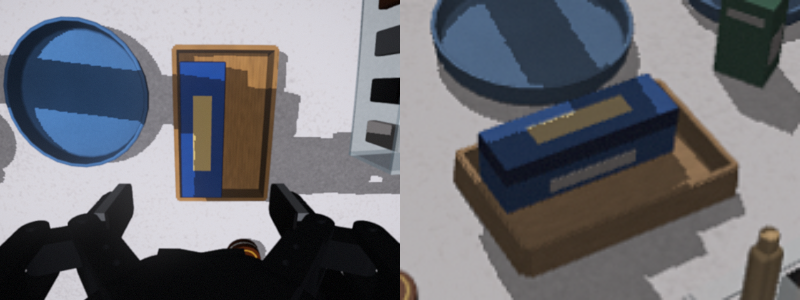

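The long box sits flat on the carton floor along the near side. Next is the can.

Request:
send_rows(increments=[{"xyz":[-0.199,0.017,0],"twist":0,"grip":-1},{"xyz":[-0.199,0.017,0],"twist":0,"grip":-1},{"xyz":[-0.199,0.017,0],"twist":0,"grip":-1},{"xyz":[-0.199,0.017,0],"twist":0,"grip":-1},{"xyz":[-0.199,0.017,0],"twist":0,"grip":-1}])

```text
time: 16.32
position: [0.5725, -0.2433, 0.2512]
eef_rot: [0.701, 0.713, -0.0, -0.001]
force: [1.6, 0.2, 0.5]
finger_gap: 1.001
grip_force: 0.0
```

Request:
send_rows(increments=[{"xyz":[-0.199,0.017,0],"twist":0,"grip":-1},{"xyz":[-0.199,0.017,0],"twist":0,"grip":-1},{"xyz":[-0.196,0.017,0],"twist":0,"grip":-1},{"xyz":[0,0,0],"twist":0.2,"grip":-1},{"xyz":[0,0,0],"twist":0.2,"grip":-1}])

```text
time: 16.95
position: [0.5876, -0.3908, 0.2504]
eef_rot: [0.806, 0.592, -0.0, -0.001]
force: [0.1, 0.8, 0.8]
finger_gap: 1.001
grip_force: 0.0
```

Request:
send_rows(increments=[{"xyz":[0,0,0],"twist":0.2,"grip":-1},{"xyz":[0,0,0],"twist":0.2,"grip":-1},{"xyz":[0,0,0],"twist":0.2,"grip":-1},{"xyz":[0,0,0],"twist":0.2,"grip":-1},{"xyz":[0,0,0],"twist":0.2,"grip":-1}])

```text
time: 17.58
position: [0.5877, -0.3899, 0.2509]
eef_rot: [0.971, 0.239, -0.001, -0.001]
force: [-0.3, -0.0, 0.0]
finger_gap: 1.003
grip_force: 0.0
```

Request:
send_rows(increments=[{"xyz":[0,0,0],"twist":0.2,"grip":-1},{"xyz":[0,0,0],"twist":0.2,"grip":-1},{"xyz":[0,0,0],"twist":0.2,"grip":-1},{"xyz":[0,0,0],"twist":0,"grip":-1},{"xyz":[0,0,0],"twist":0,"grip":-1}])

```text
time: 18.2
position: [0.5879, -0.3899, 0.2515]
eef_rot: [1.0, 0.01, -0.0, -0.0]
force: [0.4, -0.1, 0.1]
finger_gap: 1.0
grip_force: 0.0
```

```bash
python3 - <<'E'
from m2 import *
q2(load('w6'),np.array([(180,62),(224,62),(223,197),(181,197)])*1.6,.069,'long')
plan(.587,-.39,.049,-89); c=cam('wrist','w7')
E
```

```text
long ctr [0.5473 0.0061] sides [ 59. 198.  66. 198.] ang [   1.   -88.  -178.9   90.1]
pos [ 0.5879 -0.3899  0.2515] closing -88.9 j6 0.95 gap 85.0 t 18.2
 shift now [-0.003  0.001  0.81 ] twist 0.003 shift after twist [-0.003  0.001  0.81 ]
```

View pics/w7.png

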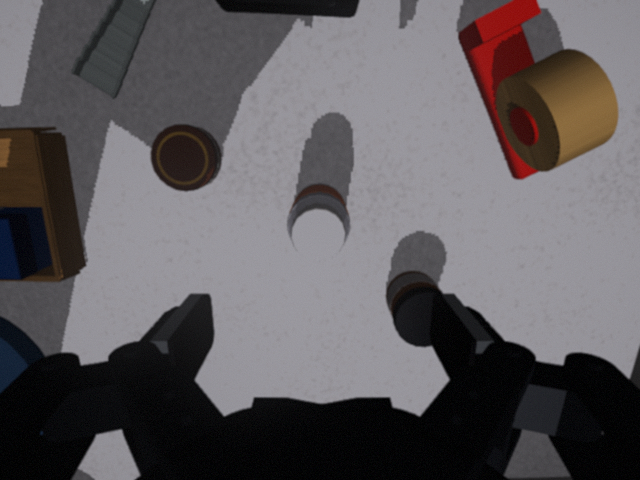

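Wrist view: the cap top is at (318,233), the brown tin at (185,157), and the jar at (415,305) is clear of the finger path. There is no black tin anywhere.

```bash
python3 - <<'E'
from m2 import *
c=load('w7')
print(p2w(c,[(318,233),(290,233),(347,233),(185,157),(185,157)],[.116,.116,.116,.026,.02]).round(4))
print(w2p(c,[(.587,-.39,0.084),(.587,-.39,.116)]))
E
```

```text
[[ 0.5828 -0.3873  0.116 ]
 [ 0.5823 -0.3653  0.116 ]
 [ 0.5832 -0.41    0.116 ]
 [ 0.6347 -0.2538  0.026 ]
 [ 0.6344 -0.2516  0.02  ]]
[[321.5699352  219.08175866]
 [321.58736069 227.80836536]]
```

Request:
send_rows(increments=[{"xyz":[-0.015,-0.008,0.2],"twist":0,"grip":-1},{"xyz":[0,0,0.2],"twist":0,"grip":-1},{"xyz":[0,0,0.2],"twist":0,"grip":-1},{"xyz":[0,0,0.13],"twist":0,"grip":-1},{"xyz":[0,0,0.08],"twist":0,"grip":-1}], squeeze=50)

```text
time: 18.88
position: [0.5833, -0.3874, 0.0472]
eef_rot: [1.0, 0.009, -0.001, -0.001]
force: [-0.8, -0.2, -0.4]
finger_gap: 1.005
grip_force: 0.0
```

Request:
send_rows(increments=[{"xyz":[0,0,0],"twist":0,"grip":1},{"xyz":[0,0,0],"twist":0,"grip":1},{"xyz":[0,0,0],"twist":0,"grip":1},{"xyz":[0,0,0],"twist":0,"grip":1},{"xyz":[0,0,0],"twist":0,"grip":1}])

```text
time: 19.5
position: [0.5846, -0.3884, 0.0506]
eef_rot: [1.0, 0.009, 0.001, 0.001]
force: [-0.5, 0.2, 2.6]
finger_gap: 0.647
grip_force: 52.4
```

Request:
send_rows(increments=[{"xyz":[0,0,-0.1],"twist":0,"grip":1},{"xyz":[0,0,-0.2],"twist":0,"grip":1},{"xyz":[0,0,-0.2],"twist":0,"grip":1},{"xyz":[0,0,0],"twist":0,"grip":1},{"xyz":[0,0,0],"twist":0,"grip":1}])

```text
time: 20.12
position: [0.5834, -0.3876, 0.1735]
eef_rot: [1.0, 0.009, -0.001, -0.001]
force: [-0.6, -0.3, -2.4]
finger_gap: 0.642
grip_force: 52.9
```

```bash
cat >> h.py <<'E'
def loc(lx,ly): return (.582+lx-.0175*ly, .0087+ly+.0175*lx)
E
python3 - <<'E'
from h import *
print(loc(.036,-.084)); plan(*loc(.036,-.084),.175,-89)
E
```

```text
(0.61947, -0.07467)
pos [ 0.5834 -0.3876  0.1735] closing -89.0 j6 0.95 gap 54.6 t 20.1
 shift now [ 0.166 -1.249 -0.005] twist -0.0 shift after twist [ 0.166 -1.249 -0.005]
```

Request:
send_rows(increments=[{"xyz":[0.024,-0.179,0],"twist":0,"grip":1},{"xyz":[0.024,-0.179,0],"twist":0,"grip":1},{"xyz":[0.024,-0.179,0],"twist":0,"grip":1},{"xyz":[0.024,-0.179,0],"twist":0,"grip":1},{"xyz":[0.024,-0.179,0],"twist":0,"grip":1}])

```text
time: 20.75
position: [0.609, -0.162, 0.1719]
eef_rot: [1.0, 0.009, -0.002, -0.001]
force: [0.7, -0.0, -2.0]
finger_gap: 0.641
grip_force: 53.0
```

Request:
send_rows(increments=[{"xyz":[0.023,-0.178,0],"twist":0,"grip":1},{"xyz":[0.023,-0.176,0],"twist":0,"grip":1},{"xyz":[0,0,0],"twist":0,"grip":1},{"xyz":[0,0,0.1],"twist":0,"grip":1},{"xyz":[0,0,0],"twist":0,"grip":1}])

```text
time: 21.38
position: [0.6178, -0.0754, 0.1461]
eef_rot: [1.0, 0.008, -0.004, -0.0]
force: [-0.9, -0.4, -2.5]
finger_gap: 0.646
grip_force: 53.1
```

```bash
python3 - <<'E'
from h import *
plan(*loc(.036,-.084),.057,-89)
E
```

```text
pos [ 0.6178 -0.0754  0.1461] closing -89.0 j6 1.41 gap 54.9 t 21.4
 shift now [ 0.01  -0.003  0.357] twist -0.001 shift after twist [ 0.01  -0.003  0.357]
```

Request:
send_rows(increments=[{"xyz":[0.006,-0.003,0.1],"twist":0,"grip":1},{"xyz":[0,0,0.1],"twist":0,"grip":1},{"xyz":[0,0,0.09],"twist":0,"grip":1},{"xyz":[0,0,0.04],"twist":0,"grip":1},{"xyz":[0,0,0.03],"twist":0,"grip":1}])

```text
time: 22.0
position: [0.622, -0.0748, 0.0595]
eef_rot: [1.0, 0.008, 0.0, 0.0]
force: [0.8, -0.8, -1.6]
finger_gap: 0.645
grip_force: 53.1
```

Request:
send_rows(increments=[{"xyz":[0,0,0],"twist":0,"grip":1},{"xyz":[0,0,0],"twist":0,"grip":1},{"xyz":[0,0,0],"twist":0,"grip":-0.7},{"xyz":[0,0,0],"twist":0,"grip":-0.7},{"xyz":[0,0,0],"twist":0,"grip":-0.7}])

```text
time: 22.62
position: [0.622, -0.0743, 0.06]
eef_rot: [1.0, 0.009, 0.0, 0.0]
force: [-0.1, -0.7, 0.8]
finger_gap: 0.844
grip_force: 0.0
```

Request:
send_rows(increments=[{"xyz":[0,0,-0.1],"twist":0,"grip":-0.7},{"xyz":[0,0,-0.2],"twist":0,"grip":-1},{"xyz":[0,0,-0.2],"twist":0,"grip":-1},{"xyz":[0,0,-0.2],"twist":0,"grip":-1},{"xyz":[0,0,0],"twist":0,"grip":-1}])

```text
time: 23.25
position: [0.624, -0.0746, 0.24]
eef_rot: [1.0, 0.009, 0.005, 0.001]
force: [0.2, -0.0, -0.7]
finger_gap: 0.999
grip_force: 0.0
```

```bash
python3 - <<'E'
from h import *
plan(.4916,.253,.25,44); c=cam('wrist','w8');d=cam('scene','sc8')
cv2.imwrite('pics/w8s.png',np.hstack([cv2.resize(c['image'][:,:,::-1],(400,300)),cv2.resize(d['image'][200:330,265:438,::-1],(400,300))]))
E
```

```text
pos [ 0.624  -0.0746  0.24  ] closing -89.0 j6 1.42 gap 84.9 t 23.2
 shift now [-0.506 -1.319 -0.048] twist 1.044 shift after twist [-1.31  -0.53  -0.048]
```

View pics/w8s.png

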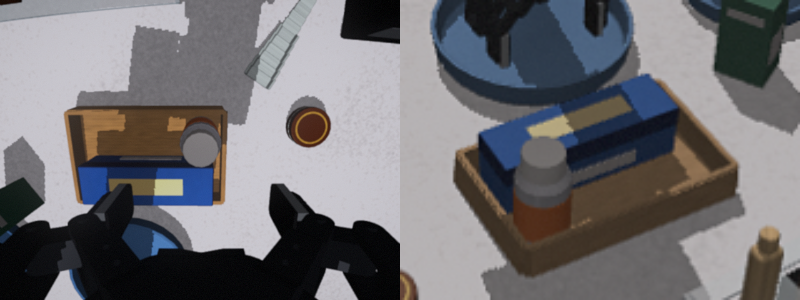

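The can stands upright in the near corner at the -y end of the carton, beside the long box. I have now used all 14 picture views, so from here I'll measure with silhouette fitting only.

```bash
cat > fit.py <<'E'
from h import *
from scipy.optimize import minimize
HUE={'green':((40,70,20),(95,255,255)),'yellow':((18,130,60),(32,255,255)),'red':((172,110,40),(180,255,255)),'blue':((100,130,25),(125,255,255))}
def mask(c,col,seed):
    hsv=cv2.cvtColor(np.ascontiguousarray(c['image']),cv2.COLOR_RGB2HSV)
    m=cv2.inRange(hsv,*HUE[col])
    if col=='red': m|=cv2.inRange(hsv,(0,150,40),(4,255,255))
    m=cv2.morphologyEx(m,cv2.MORPH_OPEN,np.ones((2,2)))
    n,l,st,ce=cv2.connectedComponentsWithStats(m)
    u,v=np.round(seed).astype(int)
    w=l[max(v-15,0):v+15,max(u-15,0):u+15].ravel(); w=w[w>0]
    k=np.bincount(w).argmax(); pts=cv2.findNonZero((l==k).astype(np.uint8))
    out=np.zeros_like(m); cv2.fillConvexPoly(out,cv2.convexHull(pts),1); return out>0
def box(v,d,z0=0):
    g=np.array([(i,j,k) for i in(-.5,.5) for j in(-.5,.5) for k in(0,1)])*d
    return g@Ro.from_euler('z',v[2]).as_matrix().T+[v[0],v[1],z0]
def sil(c,v,d,z0):
    p=w2p(c,box(v,d,z0)); o=np.zeros((480,640),np.uint8)
    cv2.fillConvexPoly(o,(cv2.convexHull(p.astype(np.float32))*16).round().astype(np.int32),1,shift=4); return o>0
def fit(cs,col,v0,d,z0=0):
    ms=[mask(c,col,w2p(c,[v0[0],v0[1],z0+d[2]*.6])[0]) for c in cs]
    def cost(v): return sum(1-(a&b).sum()/(a|b).sum() for a,b in((m,sil(c,v,d,z0)) for c,m in zip(cs,ms)))
    x0=np.array(v0,float); s=np.array([[0,0,0],[.01,0,0],[0,.01,0],[0,0,.15]])+x0
    for _ in range(3):
        r=minimize(cost,x0,method='Nelder-Mead',options=dict(initial_simplex=s,xatol=1e-5,fatol=1e-5)); x0=r.x; s=s-s[0]+x0; s[1:]=x0+(s[1:]-x0)*.5
    print(col,r.x[:2].round(4),'yaw',np.degrees(r.x[2]).round(1),'1-IoU/view',(r.fun/len(cs)).round(3)); return r.x
D={'red':(.058,.060,.108),'green':(.062,.050,.112),'yellow':(.064,.042,.106),'long':(.062,.2,.064)}
E
python3 - <<'E'
from fit import *
s,d=load('scene0'),load('side0')
for n,v in (('green',(.4916,.253,.72)),('yellow',(.586,.3655,.69)),('red',(.492,.4735,.94))):
    for cs in ([s,d],[s],[d]): fit(cs,n,v,D[n])
c=load('w8'); P=p2w(c,[(201*1.6,150*1.6)],.121); print('can',P)
plan(.4916,.253,.25,44)
E
```

```text
Traceback (most recent call last):
  File "fit.py", line 21, in fit
    ms=[mask(c,col,w2p(c,[v0[0],v0[1],z0+d[2]*.6])[0]) for c in cs]
        ~~~~^^^^^^^^^^^^^^^^^^^^^^^^^^^^^^^^^^^^^^^^^^
  File "fit.py", line 12, in mask
    k=np.bincount(w).argmax(); pts=cv2.findNonZero((l==k).astype(np.uint8))
ValueError: attempt to get argmax of an empty sequence
```

```bash
sed -i "s/(40,70,20),(95,255,255)/(40,40,15),(98,255,255)/" fit.py; python3 - <<'E'
from fit import *
s,d=load('scene0'),load('side0')
for c in (s,d):
    for n,v in (('green',(.4916,.253,.07)),('yellow',(.586,.3655,.07)),('red',(.492,.4735,.07))):
        u=w2p(c,v)[0].round().astype(int); h=cv2.cvtColor(np.ascontiguousarray(c['image']),cv2.COLOR_RGB2HSV)
        print(n,u,h[u[1]-10:u[1]+11:5,u[0]-5:u[0]+6:5].reshape(-1,3).tolist())
for n,v in (('green',(.4916,.253,.72)),('yellow',(.586,.3655,.69)),('red',(.492,.4735,.94))):
    for cs in ([s,d],[s],[d]):
        try: fit(cs,n,v,D[n])
        except Exception as e: print(n,e)
c=load('w8'); P=p2w(c,[(201*1.6,150*1.6)],.121); print('can',P)
plan(.4916,.253,.25,44)
E
```

```text
green [417 208] [[76, 86, 89], [74, 85, 90], [74, 85, 90], [77, 92, 39], [75, 73, 42], [75, 71, 50], [30, 10, 73], [10, 10, 76], [60, 21, 61], [74, 81, 41], [78, 73, 42], [77, 85, 42], [75, 71, 43], [76, 93, 41], [76, 79, 42]]
yellow [474 217] [[20, 156, 183], [20, 156, 173], [20, 135, 162], [20, 160, 75], [20, 159, 74], [20, 156, 144], [20, 116, 75], [0, 3, 73], [21, 132, 81], [20, 158, 76], [20, 152, 77], [20, 156, 75], [20, 152, 77], [20, 152, 77], [20, 152, 77]]
red [484 186] [[1, 177, 125], [1, 178, 126], [0, 182, 125], [0, 160, 51], [179, 173, 75], [0, 174, 120], [179, 154, 58], [179, 166, 57], [1, 173, 56], [0, 159, 56], [2, 162, 55], [179, 161, 57], [0, 10, 77], [0, 10, 79], [0, 10, 80]]
green [250 292] [[79, 33, 123], [76, 35, 124], [70, 54, 119], [72, 46, 121], [73, 54, 123], [70, 55, 121], [60, 25, 101], [66, 13, 101], [66, 36, 100], [60, 9, 114], [50, 6, 119], [68, 10, 102], [70, 14, 107], [60, 15, 103], [72, 26, 100]]
yellow [190 298] [[18, 97, 200], [19, 121, 211], [18, 120, 214], [19, 116, 211], [20, 119, 214], [18, 123, 212], [17, 78, 154], [19, 118, 192], [19, 111, 1
[... 259 characters left out ...]
, 64, 127], [4, 77, 120], [0, 63, 125], [179, 64, 124], [3, 69, 125]]
green [0.4941 0.254 ] yaw 38.0 1-IoU/view 0.37
green [0.494  0.2541] yaw 37.8 1-IoU/view 0.045
green [0.5082 0.237 ] yaw 55.2 1-IoU/view 0.657
yellow attempt to get argmax of an empty sequence
yellow [0.5868 0.3684] yaw 34.9 1-IoU/view 0.059
yellow attempt to get argmax of an empty sequence
red attempt to get argmax of an empty sequence
red [0.4901 0.4794] yaw 52.9 1-IoU/view 0.381
red attempt to get argmax of an empty sequence
can [[ 0.61922459 -0.07502514  0.121     ]]
pos [ 0.6216 -0.0743  0.2349] closing -89.0 j6 1.42 gap 84.7 t 23.4
 shift now [-0.497 -1.318 -0.061] twist 1.044 shift after twist [-1.303 -0.536 -0.061]
```

Request:
send_rows(increments=[{"xyz":[-0.07,-0.189,-0.01],"twist":0,"grip":-1},{"xyz":[-0.07,-0.189,-0.02],"twist":0,"grip":-1},{"xyz":[-0.07,-0.189,-0.02],"twist":0,"grip":-1},{"xyz":[-0.07,-0.189,-0.01],"twist":0,"grip":-1},{"xyz":[-0.07,-0.189,0],"twist":0,"grip":-1}])

```text
time: 23.98
position: [0.5287, 0.1615, 0.2478]
eef_rot: [1.0, 0.009, -0.002, 0.0]
force: [-0.2, -0.3, 1.0]
finger_gap: 0.998
grip_force: 0.0
```

Request:
send_rows(increments=[{"xyz":[-0.07,-0.189,0],"twist":0,"grip":-1},{"xyz":[-0.067,-0.188,0],"twist":0,"grip":-1},{"xyz":[0,0,0],"twist":-0.22,"grip":-1},{"xyz":[0,0,0],"twist":-0.22,"grip":-1},{"xyz":[0,0,0],"twist":-0.22,"grip":-1}])

```text
time: 24.6
position: [0.4932, 0.2538, 0.2474]
eef_rot: [0.964, 0.268, -0.002, 0.0]
force: [-0.1, 0.6, -0.1]
finger_gap: 0.999
grip_force: 0.0
```

Request:
send_rows(increments=[{"xyz":[0,0,0],"twist":-0.22,"grip":-1},{"xyz":[0,0,0],"twist":-0.22,"grip":-1},{"xyz":[0,0,0],"twist":-0.22,"grip":-1},{"xyz":[0,0,0],"twist":-0.22,"grip":-1},{"xyz":[0,0,0],"twist":-0.22,"grip":-1}])

```text
time: 25.22
position: [0.4934, 0.2536, 0.2474]
eef_rot: [0.763, 0.646, -0.002, -0.0]
force: [-0.3, -0.4, 0.1]
finger_gap: 0.997
grip_force: 0.0
```

Request:
send_rows(increments=[{"xyz":[0,0,0],"twist":-0.22,"grip":-1},{"xyz":[0,0,0],"twist":-0.22,"grip":-1},{"xyz":[0,0,0],"twist":-0.22,"grip":-1},{"xyz":[0,0,0],"twist":-0.22,"grip":-1},{"xyz":[0,0,0],"twist":-0.18,"grip":-1}])

```text
time: 25.85
position: [0.4934, 0.2536, 0.2474]
eef_rot: [0.437, 0.899, -0.002, -0.001]
force: [0.0, 0.8, -0.0]
finger_gap: 1.002
grip_force: 0.0
```

```bash
cat >> fit.py <<'E'
HUE['green']=((45,60,15),(95,255,255)); HUE['yellow']=((16,110,40),(32,255,255))
E
python3 - <<'E'
from fit import *
w=cam('wrist','w9'); s=load('scene0')
fit([w],'green',(.494,.254,.66),D['green']); fit([w,s],'green',(.494,.254,.66),D['green'])
plan(.494,.254,.075,38)
E
```

```text
green [0.4928 0.2553] yaw 32.3 1-IoU/view 0.071
green [0.4934 0.2544] yaw 37.8 1-IoU/view 0.071
pos [0.4934 0.2536 0.2475] closing 38.3 j6 -0.21 gap 85.1 t 25.9
 shift now [-0.001  0.006  0.69 ] twist 0.007 shift after twist [-0.001  0.006  0.69 ]
```

Request:
send_rows(increments=[{"xyz":[0.004,0.001,0.2],"twist":0,"grip":-1},{"xyz":[0,0,0.2],"twist":0,"grip":-1},{"xyz":[0,0,0.15],"twist":0,"grip":-1},{"xyz":[0,0,0.1],"twist":0,"grip":-1},{"xyz":[0,0,0.06],"twist":0,"grip":-1}], squeeze=50)

```text
time: 26.52
position: [0.4924, 0.2542, 0.0695]
eef_rot: [0.44, 0.898, -0.002, -0.001]
force: [0.5, 1.1, -0.2]
finger_gap: 1.0
grip_force: 0.0
```

Request:
send_rows(increments=[{"xyz":[0,0,0],"twist":0,"grip":1},{"xyz":[0,0,0],"twist":0,"grip":1},{"xyz":[0,0,0],"twist":0,"grip":1},{"xyz":[0,0,0],"twist":0,"grip":1},{"xyz":[0,0,0],"twist":0,"grip":1}])

```text
time: 27.15
position: [0.4939, 0.255, 0.0723]
eef_rot: [0.439, 0.898, 0.0, 0.0]
force: [-0.3, 0.4, -2.0]
finger_gap: 0.734
grip_force: 53.4
```

Request:
send_rows(increments=[{"xyz":[0,0,-0.1],"twist":0,"grip":1},{"xyz":[0,0,-0.2],"twist":0,"grip":1},{"xyz":[0,0,-0.2],"twist":0,"grip":1},{"xyz":[0,0,-0.06],"twist":0,"grip":1},{"xyz":[0,0,0],"twist":0,"grip":1}])

```text
time: 27.78
position: [0.4938, 0.2549, 0.2122]
eef_rot: [0.439, 0.898, 0.0, 0.0]
force: [0.3, 0.6, -3.2]
finger_gap: 0.731
grip_force: 54.4
```

```bash
python3 - <<'E'
from h import *
# order from -y: can(-84), red(-21), green(39), yellow(90)
print(loc(.034,.039)); plan(*loc(.034,.039),.21,1)
E
```

```text
(0.6153175, 0.048295)
pos [0.4938 0.2549 0.2122] closing 37.9 j6 -0.21 gap 62.1 t 27.8
 shift now [-0.951 -0.124  0.009] twist 0.82 shift after twist [-0.835  0.471  0.009]
```

Request:
send_rows(increments=[{"xyz":[0,0,0],"twist":0.205,"grip":1},{"xyz":[0,0,0],"twist":0.205,"grip":1},{"xyz":[0,0,0],"twist":0.205,"grip":1},{"xyz":[0,0,0],"twist":0.205,"grip":1},{"xyz":[-0.156,0.067,0],"twist":0,"grip":1}])

```text
time: 28.4
position: [0.5096, 0.2171, 0.209]
eef_rot: [0.7, 0.714, -0.002, -0.001]
force: [1.7, -0.7, -1.8]
finger_gap: 0.732
grip_force: 54.3
```

Request:
send_rows(increments=[{"xyz":[-0.156,0.067,0],"twist":0,"grip":1},{"xyz":[-0.156,0.067,0],"twist":0,"grip":1},{"xyz":[-0.156,0.067,0],"twist":0,"grip":1},{"xyz":[-0.156,0.067,0],"twist":0,"grip":1},{"xyz":[-0.156,0.067,0],"twist":0,"grip":1}])

```text
time: 29.02
position: [0.5975, 0.0214, 0.2088]
eef_rot: [0.701, 0.713, -0.002, -0.002]
force: [0.9, 0.5, -2.3]
finger_gap: 0.732
grip_force: 54.3
```

Request:
send_rows(increments=[{"xyz":[-0.158,0.07,0],"twist":0,"grip":1},{"xyz":[0,0,0],"twist":0,"grip":1},{"xyz":[0,0,0],"twist":0,"grip":1},{"xyz":[0,0,0],"twist":0,"grip":1},{"xyz":[0,0,0],"twist":0,"grip":1}])

```text
time: 29.65
position: [0.6162, -0.0155, 0.2119]
eef_rot: [0.7, 0.714, -0.0, -0.0]
force: [0.4, -0.6, -3.2]
finger_gap: 0.732
grip_force: 54.3
```

```bash
python3 - <<'E'
from fit import *
plan(*loc(.034,-.026),.077,1)
w=cam('wrist','w10')
# check box along-pad offset in hand: bottom is TCP z - .0723
p=status.observe()['position']
fit([w],'green',(p[0],p[1],.0175),D['green'],p[2]-.0723)
s=cam('scene','sc10'); fit([s],'green',(p[0],p[1],.0175),D['green'],p[2]-.0723)
E
```

```text
pos [ 0.6162 -0.0155  0.2119] closing 1.1 j6 -0.06 gap 62.2 t 29.6
 shift now [-0.005  0.001  0.54 ] twist 0.002 shift after twist [-0.005  0.001  0.54 ]
green [ 0.6168 -0.0148] yaw -4.4 1-IoU/view 0.092
green [ 0.6195 -0.0173] yaw -11.4 1-IoU/view 0.207
```

Request:
send_rows(increments=[{"xyz":[-0.005,0,0.15],"twist":0,"grip":1},{"xyz":[0,0,0.15],"twist":0,"grip":1},{"xyz":[0,0,0.12],"twist":0,"grip":1},{"xyz":[0,0,0.08],"twist":0,"grip":1},{"xyz":[0,0,0.035],"twist":0,"grip":1}])

```text
time: 30.38
position: [0.616, -0.0174, 0.0773]
eef_rot: [0.701, 0.713, -0.001, -0.001]
force: [0.8, -0.2, -2.4]
finger_gap: 0.732
grip_force: 54.3
```

Request:
send_rows(increments=[{"xyz":[0,0,0.005],"twist":0,"grip":1},{"xyz":[0,0,0],"twist":0,"grip":1},{"xyz":[0,0,0],"twist":0,"grip":1},{"xyz":[0,0,0],"twist":0,"grip":1},{"xyz":[0,0,0],"twist":0,"grip":1}])

```text
time: 31.0
position: [0.6166, -0.0177, 0.0773]
eef_rot: [0.701, 0.713, 0.0, 0.0]
force: [0.9, -0.8, -1.1]
finger_gap: 0.733
grip_force: 54.4
```

Request:
send_rows(increments=[{"xyz":[0,0,0],"twist":0,"grip":-0.8},{"xyz":[0,0,0],"twist":0,"grip":-0.8},{"xyz":[0,0,0],"twist":0,"grip":-0.8},{"xyz":[0,0,-0.1],"twist":0,"grip":-0.8},{"xyz":[0,0,-0.2],"twist":0,"grip":-1}])

```text
time: 31.62
position: [0.6151, -0.0177, 0.1508]
eef_rot: [0.701, 0.713, -0.002, -0.002]
force: [0.8, -0.4, 0.2]
finger_gap: 1.001
grip_force: 0.0
```

Request:
send_rows(increments=[{"xyz":[0,0,-0.2],"twist":0,"grip":-1},{"xyz":[0,0,-0.19],"twist":0,"grip":-1},{"xyz":[0.193,-0.012,0],"twist":0,"grip":-1},{"xyz":[0.193,-0.012,0],"twist":0,"grip":-1},{"xyz":[0.193,-0.012,0],"twist":0,"grip":-1}])

```text
time: 32.25
position: [0.6049, 0.1281, 0.2499]
eef_rot: [0.701, 0.713, 0.0, 0.0]
force: [0.1, -0.6, -0.2]
finger_gap: 1.0
grip_force: 0.0
```

Request:
send_rows(increments=[{"xyz":[0.193,-0.012,0],"twist":0,"grip":-1},{"xyz":[0.193,-0.012,0],"twist":0,"grip":-1},{"xyz":[0.193,-0.012,0],"twist":0,"grip":-1},{"xyz":[0.193,-0.012,0],"twist":0,"grip":-1},{"xyz":[0.193,-0.01,0],"twist":0,"grip":-1}])

```text
time: 32.88
position: [0.5861, 0.3693, 0.2497]
eef_rot: [0.701, 0.713, 0.0, 0.0]
force: [1.5, 0.4, 0.2]
finger_gap: 1.0
grip_force: 0.0
```

Request:
send_rows(increments=[{"xyz":[0,0,0],"twist":-0.189,"grip":-1},{"xyz":[0,0,0],"twist":-0.189,"grip":-1},{"xyz":[0,0,0],"twist":-0.189,"grip":-1},{"xyz":[0,0,0],"twist":-0.189,"grip":-1},{"xyz":[0,0,0],"twist":0,"grip":-1}])

```text
time: 33.5
position: [0.5864, 0.3678, 0.2495]
eef_rot: [0.462, 0.887, -0.0, -0.0]
force: [-0.0, 0.0, -0.6]
finger_gap: 1.0
grip_force: 0.0
```

```bash
python3 - <<'E'
from fit import *
w=cam('wrist','w11'); s=cam('scene','sc11')
fit([w],'yellow',(.587,.3684,.61),D['yellow']); fit([load('scene0')],'yellow',(.587,.3684,.61),D['yellow']);fit([w,load('scene0')],'yellow',(.587,.3684,.61),D['yellow'])
try: fit([w],'red',(.492,.4735,.94),D['red'])
except Exception as e: print(e)
fit([s],'green',(.616,-.0177,.0175),D['green'],.005)
plan(.587,.3684,.070,35)
E
```

```text
yellow [0.5865 0.3684] yaw 24.5 1-IoU/view 0.048
yellow [0.5868 0.3681] yaw 34.4 1-IoU/view 0.049
yellow [0.5863 0.3678] yaw 23.2 1-IoU/view 0.065
red [0.4833 0.4838] yaw 55.7 1-IoU/view 0.052
green [ 0.6112 -0.0116] yaw -16.5 1-IoU/view 0.257
pos [0.5864 0.3678 0.2496] closing 34.9 j6 -0.07 gap 85.0 t 33.6
 shift now [0.001 0.003 0.718] twist -0.003 shift after twist [0.001 0.003 0.718]
```

Request:
send_rows(increments=[{"xyz":[0.002,0.003,0.2],"twist":0,"grip":-1},{"xyz":[0,0,0.2],"twist":0,"grip":-1},{"xyz":[0,0,0.15],"twist":0,"grip":-1},{"xyz":[0,0,0.1],"twist":0,"grip":-1},{"xyz":[0,0,0.076],"twist":0,"grip":-1}], squeeze=50)

```text
time: 34.22
position: [0.5865, 0.3685, 0.0668]
eef_rot: [0.462, 0.887, -0.0, -0.0]
force: [-0.5, 0.5, 0.8]
finger_gap: 0.999
grip_force: 0.0
```

Request:
send_rows(increments=[{"xyz":[0,0,0],"twist":0,"grip":1},{"xyz":[0,0,0],"twist":0,"grip":1},{"xyz":[0,0,0],"twist":0,"grip":1},{"xyz":[0,0,0],"twist":0,"grip":1},{"xyz":[0,0,0],"twist":0,"grip":1}])

```text
time: 34.85
position: [0.5869, 0.3687, 0.0684]
eef_rot: [0.462, 0.887, 0.0, 0.0]
force: [0.4, -0.7, -0.6]
finger_gap: 0.779
grip_force: 52.6
```

Request:
send_rows(increments=[{"xyz":[0,0,-0.1],"twist":0,"grip":1},{"xyz":[0,0,-0.2],"twist":0,"grip":1},{"xyz":[0,0,-0.2],"twist":0,"grip":1},{"xyz":[0,0,-0.06],"twist":0,"grip":1},{"xyz":[0,0,0],"twist":0,"grip":1}])

```text
time: 35.48
position: [0.5868, 0.3687, 0.2086]
eef_rot: [0.462, 0.887, 0.001, 0.0]
force: [-0.1, -0.4, -2.3]
finger_gap: 0.779
grip_force: 53.2
```

```bash
python3 - <<'E'
from fit import *
plan(*loc(.034,.025),.21,1)
p=status.observe()['position']; w=cam('wrist','w12');s=cam('scene','sc12')
for cs in ([w],[s],[w,s]): fit(cs,'yellow',(p[0],p[1],.61),D['yellow'],p[2]-.070)
E
```

```text
pos [0.5868 0.3687 0.2086] closing 35.0 j6 -0.07 gap 66.2 t 35.5
 shift now [-1.161 -0.673 -0.006] twist 0.756 shift after twist [-1.339  0.092 -0.006]
yellow [0.5885 0.3683] yaw 27.8 1-IoU/view 0.051
yellow [0.5871 0.3672] yaw 34.2 1-IoU/view 0.05
yellow [0.588  0.3674] yaw 30.4 1-IoU/view 0.063
```

Gap 66 mm for a 64 mm side, plus the wrist fit, says yellow sits about 7° skewed in the pads. I'll compensate with the wrist yaw.

Request:
send_rows(increments=[{"xyz":[0,0,0],"twist":0.2,"grip":1},{"xyz":[0,0,0],"twist":0.2,"grip":1},{"xyz":[0,0,0],"twist":0.2,"grip":1},{"xyz":[-0.19,-0.01,0],"twist":0,"grip":1},{"xyz":[-0.19,-0.01,0],"twist":0,"grip":1}])

```text
time: 36.2
position: [0.5939, 0.2728, 0.2049]
eef_rot: [0.655, 0.755, -0.002, -0.001]
force: [1.0, -0.5, -1.5]
finger_gap: 0.786
grip_force: 53.1
```

Request:
send_rows(increments=[{"xyz":[-0.19,-0.01,0],"twist":0,"grip":1},{"xyz":[-0.19,-0.01,0],"twist":0,"grip":1},{"xyz":[-0.19,-0.01,0],"twist":0,"grip":1},{"xyz":[-0.19,-0.01,0],"twist":0,"grip":1},{"xyz":[-0.192,-0.01,0],"twist":0,"grip":1}])

```text
time: 36.83
position: [0.6147, 0.0349, 0.2054]
eef_rot: [0.656, 0.755, -0.002, -0.002]
force: [0.5, 0.6, -1.2]
finger_gap: 0.781
grip_force: 53.2
```

Request:
send_rows(increments=[{"xyz":[0,0,0],"twist":0,"grip":1},{"xyz":[0,0,0],"twist":0,"grip":1},{"xyz":[0,0,0],"twist":0,"grip":1},{"xyz":[0,0,0],"twist":0,"grip":1},{"xyz":[0,0,0],"twist":0,"grip":1}])

```text
time: 37.45
position: [0.6158, 0.0372, 0.2081]
eef_rot: [0.656, 0.755, 0.0, 0.0]
force: [-1.2, -0.1, -1.7]
finger_gap: 0.781
grip_force: 53.2
```

```bash
python3 - <<'E'
from fit import *
plan(*loc(.034,.027),.075,8)
p=status.observe()['position']; w=cam('wrist','w13')
fit([w],'yellow',(p[0],p[1],.0),D['yellow'],p[2]-.0684)
# top-face corners of the yellow: approx polygon of bright top
m=mask(w,'yellow',w2p(w,[p[0],p[1],p[2]])[0]).astype(np.uint8)
k=cv2.findContours(m,0,2)[0][0]; a=cv2.approxPolyDP(k,6,True).reshape(-1,2); print(a.tolist())
x=load('w11'); 
fit([w],'green',(.616,-.0177,0.),D['green'],.005)
E
```

```text
pos [0.6158 0.0372 0.2081] closing 8.1 j6 -0.1 gap 66.4 t 37.5
 shift now [-0.003 -0.001  0.532] twist 0.002 shift after twist [-0.003 -0.001  0.532]
yellow [0.6163 0.0372] yaw -1.1 1-IoU/view 0.021
[[275, 213], [230, 278], [222, 358], [229, 390], [405, 411], [431, 305], [379, 230]]Traceback (most recent call last):
  File "<stdin>", line 9, in <module>
  File "fit.py", line 21, in fit
    ms=[mask(c,col,w2p(c,[v0[0],v0[1],z0+d[2]*.6])[0]) for c in cs]
        ~~~~^^^^^^^^^^^^^^^^^^^^^^^^^^^^^^^^^^^^^^^^^^
  File "fit.py", line 12, in mask
    k=np.bincount(w).argmax(); pts=cv2.findNonZero((l==k).astype(np.uint8))
ValueError: attempt to get argmax of an empty sequence
```

Request:
send_rows(increments=[{"xyz":[0,0,0.15],"twist":0,"grip":1},{"xyz":[0,0,0.15],"twist":0,"grip":1},{"xyz":[0,0,0.12],"twist":0,"grip":1},{"xyz":[0,0,0.08],"twist":0,"grip":1},{"xyz":[0,0,0.035],"twist":0,"grip":1}])

```text
time: 38.12
position: [0.6153, 0.0366, 0.0731]
eef_rot: [0.656, 0.755, -0.001, -0.001]
force: [0.1, -0.3, -1.3]
finger_gap: 0.779
grip_force: 53.1
```

Request:
send_rows(increments=[{"xyz":[0,0,0.004],"twist":0,"grip":1},{"xyz":[0,0,0],"twist":0,"grip":1},{"xyz":[0,0,0],"twist":0,"grip":1},{"xyz":[0,0,0],"twist":0,"grip":1},{"xyz":[0,0,0],"twist":0,"grip":1}])

```text
time: 38.75
position: [0.6159, 0.0365, 0.0736]
eef_rot: [0.656, 0.755, 0.0, 0.0]
force: [0.1, 0.3, -2.1]
finger_gap: 0.779
grip_force: 53.2
```

Request:
send_rows(increments=[{"xyz":[0,0,0],"twist":0,"grip":-0.8},{"xyz":[0,0,0],"twist":0,"grip":-0.8},{"xyz":[0,0,0],"twist":0,"grip":-0.9},{"xyz":[0,0,-0.1],"twist":0,"grip":-0.9},{"xyz":[0,0,-0.2],"twist":0,"grip":-1}])

```text
time: 39.38
position: [0.6143, 0.0364, 0.147]
eef_rot: [0.656, 0.755, -0.002, -0.002]
force: [0.9, -0.3, -0.2]
finger_gap: 1.0
grip_force: 0.0
```

Request:
send_rows(increments=[{"xyz":[0,0,-0.2],"twist":0,"grip":-1},{"xyz":[0,0,-0.2],"twist":0,"grip":-1},{"xyz":[0,0,0],"twist":0,"grip":-1},{"xyz":[0,0,0],"twist":0,"grip":-1},{"xyz":[0.202,-0.029,0],"twist":0,"grip":-1}])

```text
time: 40.0
position: [0.6015, 0.0836, 0.2461]
eef_rot: [0.658, 0.753, -0.001, -0.001]
force: [-1.0, 0.6, -0.2]
finger_gap: 0.997
grip_force: 0.0
```

Request:
send_rows(increments=[{"xyz":[0.202,-0.029,0],"twist":0,"grip":-1},{"xyz":[0.202,-0.029,0],"twist":0,"grip":-1},{"xyz":[0.202,-0.029,0],"twist":0,"grip":-1},{"xyz":[0.202,-0.029,0],"twist":0,"grip":-1},{"xyz":[0.202,-0.029,0],"twist":0,"grip":-1}])

```text
time: 40.62
position: [0.5292, 0.3315, 0.246]
eef_rot: [0.656, 0.755, -0.002, -0.001]
force: [0.6, -0.4, -0.4]
finger_gap: 0.998
grip_force: 0.0
```

Request:
send_rows(increments=[{"xyz":[0.202,-0.029,0],"twist":0,"grip":-1},{"xyz":[0.202,-0.029,0],"twist":0,"grip":-1},{"xyz":[0.202,-0.029,0],"twist":0,"grip":-1},{"xyz":[0,0,0],"twist":0.196,"grip":-1},{"xyz":[0,0,0],"twist":0.196,"grip":-1}])

```text
time: 41.25
position: [0.4867, 0.4778, 0.2454]
eef_rot: [0.765, 0.644, -0.002, 0.0]
force: [-0.8, -1.3, -0.7]
finger_gap: 1.0
grip_force: 0.0
```

Request:
send_rows(increments=[{"xyz":[0,0,0],"twist":0.196,"grip":-1},{"xyz":[0,0,0],"twist":0.196,"grip":-1},{"xyz":[0,0,0],"twist":0.196,"grip":-1},{"xyz":[0,0,0],"twist":0,"grip":-1},{"xyz":[0,0,0],"twist":0,"grip":-1}])

```text
time: 41.88
position: [0.4876, 0.4772, 0.2471]
eef_rot: [0.891, 0.454, -0.001, 0.0]
force: [0.1, 0.5, 0.0]
finger_gap: 1.0
grip_force: 0.0
```

```bash
python3 - <<'E'
from fit import *
w=cam('wrist','w14'); s=cam('scene','sc14')
v=fit([w],'red',(.487,.478,.94),D['red']); fit([s],'red',(.487,.478,.94),D['red'])
plan(*v[:2],.07,np.degrees(v[2])-90)
print('stack',p2w(s,[(398,140),(437,158),(522,115)],0).round(3).tolist())
for n,z in(('yellow',(.6159,.0365,0.)),('green',(.6164,-.0177,-.07))):
    try: fit([s],n,z,D[n],.005)
    except Exception as e: print(n,e)
E
```

```text
red [0.493  0.4742] yaw 53.9 1-IoU/view 0.159
red [0.4944 0.4763] yaw 53.5 1-IoU/view 0.06
pos [0.4878 0.4773 0.2477] closing -36.0 j6 1.39 gap 84.8 t 42.0
 shift now [0.003 0.025 0.711] twist 0.001 shift after twist [0.003 0.025 0.711]
stack [[0.103, 0.452, 0.0], [0.242, 0.505, 0.0], [0.148, 0.942, 0.0]]
yellow [0.6046 0.05  ] yaw -13.2 1-IoU/view 0.262
green [ 0.6084 -0.0098] yaw -15.9 1-IoU/view 0.243
```

Request:
send_rows(increments=[{"xyz":[0.002,0.023,0.2],"twist":0,"grip":-1},{"xyz":[0,0,0.2],"twist":0,"grip":-1},{"xyz":[0,0,0.15],"twist":0,"grip":-1},{"xyz":[0,0,0.1],"twist":0,"grip":-1},{"xyz":[0,0,0.06],"twist":0,"grip":-1}], squeeze=50)

```text
time: 42.6
position: [0.4924, 0.474, 0.0692]
eef_rot: [0.891, 0.454, -0.001, 0.0]
force: [-0.1, -0.1, -0.5]
finger_gap: 1.001
grip_force: 0.0
```

Request:
send_rows(increments=[{"xyz":[0,0,0],"twist":0,"grip":1},{"xyz":[0,0,0],"twist":0,"grip":1},{"xyz":[0,0,0],"twist":0,"grip":1},{"xyz":[0,0,0],"twist":0,"grip":1},{"xyz":[0,0,0],"twist":0,"grip":1}])

```text
time: 43.22
position: [0.4933, 0.475, 0.072]
eef_rot: [0.891, 0.453, 0.001, -0.0]
force: [-0.8, -0.9, 4.0]
finger_gap: 0.677
grip_force: 53.3
```

Request:
send_rows(increments=[{"xyz":[0,0,-0.1],"twist":0,"grip":1},{"xyz":[0,0,-0.2],"twist":0,"grip":1},{"xyz":[0,0,-0.2],"twist":0,"grip":1},{"xyz":[0,0,-0.06],"twist":0,"grip":1},{"xyz":[0,0,0],"twist":0,"grip":1}])

```text
time: 43.85
position: [0.4927, 0.4743, 0.2107]
eef_rot: [0.891, 0.453, 0.0, 0.0]
force: [0.3, -0.2, -2.5]
finger_gap: 0.676
grip_force: 53.6
```

```bash
python3 - <<'E'
from fit import *
plan(*loc(.036,.083),.21,1)
p=status.observe()['position']; w=cam('wrist','w15');s=cam('scene','sc15')
for cs in ([w],[s]): fit(cs,'red',(p[0],p[1],.94),D['red'],p[2]-.0715)
E
```

```text
pos [0.4927 0.4743 0.2107] closing -36.1 j6 1.38 gap 57.5 t 43.9
 shift now [-0.943  1.3    0.003] twist -0.824 shift after twist [-1.536  0.469  0.003]
red [0.4921 0.4731] yaw 59.8 1-IoU/view 0.244
red [0.4954 0.4738] yaw 53.3 1-IoU/view 0.077
```

Request:
send_rows(increments=[{"xyz":[0,0,0],"twist":-0.206,"grip":1},{"xyz":[0,0,0],"twist":-0.206,"grip":1},{"xyz":[0,0,0],"twist":-0.206,"grip":1},{"xyz":[0,0,0],"twist":-0.206,"grip":1},{"xyz":[-0.192,0.058,0],"twist":0,"grip":1}])

```text
time: 44.58
position: [0.5066, 0.4281, 0.2072]
eef_rot: [0.699, 0.715, -0.002, -0.001]
force: [1.0, -0.8, -1.6]
finger_gap: 0.674
grip_force: 53.5
```

Request:
send_rows(increments=[{"xyz":[-0.192,0.058,0],"twist":0,"grip":1},{"xyz":[-0.192,0.058,0],"twist":0,"grip":1},{"xyz":[-0.192,0.058,0],"twist":0,"grip":1},{"xyz":[-0.192,0.058,0],"twist":0,"grip":1},{"xyz":[-0.192,0.058,0],"twist":0,"grip":1}])

```text
time: 45.2
position: [0.584, 0.1861, 0.2081]
eef_rot: [0.701, 0.713, -0.002, -0.001]
force: [0.2, 0.1, -1.7]
finger_gap: 0.674
grip_force: 53.5
```

Request:
send_rows(increments=[{"xyz":[-0.192,0.06,0],"twist":0,"grip":1},{"xyz":[-0.192,0.06,0],"twist":0,"grip":1},{"xyz":[0,0,0],"twist":0,"grip":1},{"xyz":[0,0,0],"twist":0,"grip":1},{"xyz":[0,0,0],"twist":0,"grip":1}])

```text
time: 45.82
position: [0.6157, 0.0937, 0.2099]
eef_rot: [0.7, 0.714, -0.001, -0.001]
force: [0.0, -0.1, -1.4]
finger_gap: 0.675
grip_force: 53.5
```

```bash
python3 - <<'E'
from fit import *
plan(*loc(.036,.083),.077,1)
p=status.observe()['position']; w=cam('wrist','w16');s=cam('scene','sc16');d=cam('side','sd16')
for cs in ([w],[s]): fit(cs,'red',(p[0],p[1],.0175),D['red'],p[2]-.072)
try: fit([w],'yellow',(.6159,.0365,0.),D['yellow'],.005)
except Exception as e: print(e)
# bounding of yellow mask in wrist hsv and predicted corners
m=mask(w,'red',w2p(w,[p[0],p[1],p[2]])[0]).astype(np.uint8)
a=cv2.approxPolyDP(cv2.findContours(m,0,2)[0][0],5,True).reshape(-1,2); print(a.tolist())
print(w2p(w,box((p[0],p[1],.0175),D['red'],p[2]-.072)).round().tolist())
E
```

```text
pos [0.6157 0.0937 0.2099] closing 1.1 j6 0.11 gap 57.4 t 45.8
 shift now [-0.006  0.004  0.532] twist 0.002 shift after twist [-0.006  0.004  0.532]
red [0.6161 0.0941] yaw 3.5 1-IoU/view 0.095
red [0.6153 0.094 ] yaw 3.7 1-IoU/view 0.275
attempt to get argmax of an empty sequence
[[268, 210], [227, 262], [246, 407], [397, 409], [409, 372], [410, 255], [387, 226], [362, 215]]
[[276.0, 296.0], [239.0, 421.0], [273.0, 202.0], [227.0, 262.0], [367.0, 296.0], [403.0, 422.0], [371.0, 203.0], [415.0, 262.0]]
```

```bash
python3 - <<'E'
from fit import *
s=load('sc14')
for n,v in(('yellow',(.6159,.0365,-.02)),('green',(.6164,-.0177,-.07))):
    c=w2p(s,box(v,D[n],.005))[1::2]; print(n,'pred top',c.round(1).tolist())
    hsv=cv2.cvtColor(np.ascontiguousarray(s['image']),cv2.COLOR_RGB2HSV)
    m=cv2.inRange(hsv,*HUE[n]); x0,y0=(c.min(0)-12).astype(int);x1,y1=(c.max(0)+12).astype(int)
    print((x0,y0))
    for r in hsv[y0:y1:1,x0:x1:1]*1: print(''.join('#' if (HUE[n][0][0]<=q[0]<=HUE[n][1][0] and q[1]>60 and q[2]>70) else '+' if (HUE[n][0][0]<=q[0]<=HUE[n][1][0] and q[1]>60) else '.' for q in r))
E
```

```text
yellow pred top [[355.3, 245.9], [371.4, 240.6], [369.1, 263.5], [385.6, 257.9]]
(np.int64(343), np.int64(228))
......................................................
......................................................
......................................................
......................................................
......................................................
......................................................
......................................................
......................................................
..................................#...................
......................................................
....................................##................
.....................................##...............
......................................................
...........................#..........................
...............###......#####.........................
............#######..#########............#...........
.........######################.......................
......#########################......................
[... 3743 characters left out ...]
++++............
................+....+++#+++.+++++++++++++++............
................++....++++++++++++++++++++++............
.................++....++++++++++++++++++++.............
..................+....++++++++++++++++.+++.............
..................++...++++++++++++++++++++.............
..................++...+++++.++++++++++++++.............
...................++..++++++++++++++++++++.............
...................++++.++++++++++.++++++++.............
...................+++++++++++.++++++++++++.............
...................+++++++++++++++++++++.++.............
...................++++++++++++++++++....++.............
...................+++++++++++++++.......++.............
```

The scene silhouettes show yellow and green standing within about 1 px of the expected pose. Lowering red.

Request:
send_rows(increments=[{"xyz":[-0.004,0.002,0.15],"twist":0,"grip":1},{"xyz":[0,0,0.15],"twist":0,"grip":1},{"xyz":[0,0,0.12],"twist":0,"grip":1},{"xyz":[0,0,0.07],"twist":0,"grip":1},{"xyz":[0,0,0.035],"twist":0,"grip":1}])

```text
time: 46.6
position: [0.6169, 0.0919, 0.0791]
eef_rot: [0.701, 0.713, -0.0, -0.0]
force: [0.2, 0.5, -2.2]
finger_gap: 0.674
grip_force: 53.5
```

Request:
send_rows(increments=[{"xyz":[0,0,0.006],"twist":0,"grip":1},{"xyz":[0,0,0],"twist":0,"grip":1},{"xyz":[0,0,0],"twist":0,"grip":1},{"xyz":[0,0,0],"twist":0,"grip":1},{"xyz":[0,0,0],"twist":0,"grip":1}])

```text
time: 47.22
position: [0.6171, 0.0915, 0.0784]
eef_rot: [0.701, 0.713, 0.0, 0.0]
force: [-0.6, 0.6, -1.0]
finger_gap: 0.681
grip_force: 53.5
```

Request:
send_rows(increments=[{"xyz":[0,0,0],"twist":0,"grip":-0.8},{"xyz":[0,0,0],"twist":0,"grip":-0.8},{"xyz":[0,0,0],"twist":0,"grip":-0.8},{"xyz":[0,0,-0.1],"twist":0,"grip":-0.8},{"xyz":[0,0,-0.2],"twist":0,"grip":-1}])

```text
time: 47.85
position: [0.6155, 0.0913, 0.1517]
eef_rot: [0.701, 0.713, -0.002, -0.002]
force: [1.1, -0.0, 1.1]
finger_gap: 1.001
grip_force: 0.0
```

Request:
send_rows(increments=[{"xyz":[0,0,-0.2],"twist":0,"grip":-1},{"xyz":[0,0,-0.19],"twist":0,"grip":-1},{"xyz":[0,0,0],"twist":0,"grip":-1},{"xyz":[-0.196,0.006,0],"twist":0,"grip":-1},{"xyz":[-0.196,0.006,0],"twist":0,"grip":-1}])

```text
time: 48.48
position: [0.6211, -0.007, 0.2493]
eef_rot: [0.7, 0.714, -0.001, -0.001]
force: [0.4, -0.4, -0.1]
finger_gap: 0.998
grip_force: 0.0
```

Request:
send_rows(increments=[{"xyz":[-0.196,0.006,0],"twist":0,"grip":-1},{"xyz":[-0.196,0.006,0],"twist":0,"grip":-1},{"xyz":[-0.196,0.006,0],"twist":0,"grip":-1},{"xyz":[-0.196,0.006,0],"twist":0,"grip":-1},{"xyz":[-0.196,0.006,0],"twist":0,"grip":-1}])

```text
time: 49.1
position: [0.6328, -0.2526, 0.249]
eef_rot: [0.701, 0.713, -0.0, -0.001]
force: [0.7, 0.5, -0.1]
finger_gap: 1.002
grip_force: 0.0
```

Request:
send_rows(increments=[{"xyz":[0,0,0],"twist":0.2,"grip":-1},{"xyz":[0,0,0],"twist":0.2,"grip":-1},{"xyz":[0,0,0],"twist":0.2,"grip":-1},{"xyz":[0,0,0],"twist":0.2,"grip":-1},{"xyz":[0,0,0],"twist":0.2,"grip":-1}])

```text
time: 49.72
position: [0.6328, -0.251, 0.2489]
eef_rot: [0.922, 0.388, -0.001, -0.001]
force: [-0.4, -0.2, -1.0]
finger_gap: 1.004
grip_force: 0.0
```

Request:
send_rows(increments=[{"xyz":[0,0,0],"twist":0.2,"grip":-1},{"xyz":[0,0,0],"twist":0.2,"grip":-1},{"xyz":[0,0,0],"twist":0.2,"grip":-1},{"xyz":[0,0,0],"twist":0.2,"grip":-1},{"xyz":[0,0,0],"twist":0.2,"grip":-1}])

```text
time: 50.35
position: [0.6328, -0.251, 0.2488]
eef_rot: [1.0, 0.006, -0.001, -0.001]
force: [0.3, -0.3, -0.5]
finger_gap: 1.002
grip_force: 0.0
```

```bash
python3 - <<'E'
from fit import *
w=cam('wrist','w17'); s=cam('scene','sc17'); d=cam('side','sd17')
g=cv2.cvtColor(np.ascontiguousarray(w['image']),cv2.COLOR_RGB2HSV)
u=w2p(w,[.634,-.252,.026])[0]; print('pred px',u, g[int(u[1]),int(u[0])])
m=((g[...,1]>90)&((g[...,0]<22)|(g[...,0]>172))).astype(np.uint8); m=cv2.morphologyEx(m,cv2.MORPH_CLOSE,np.ones((5,5)))
n,l,st,ce=cv2.connectedComponentsWithStats(m)
for k in range(1,n):
    if st[k,4]>300: print(st[k].tolist(),ce[k].round(1).tolist(),p2w(w,[ce[k]],.02).round(4).tolist())
plan(.634,-.252,.004,-89)
# model overlay comparison of the tall pieces in the scene view: red top
for n,v in(('red',(.617,.0915,.03)),):
    c=w2p(s,box(v,D[n],.005))[1::2]; print(n,'pred top',c.round(1).tolist())
    h=cv2.cvtColor(np.ascontiguousarray(s['image']),cv2.COLOR_RGB2HSV)
    x0,y0=(c.min(0)-8).astype(int);x1,y1=(c.max(0)+10).astype(int); print(x0,y0)
    for r in h[y0:y1,x0:x1]: print(''.join('#' if (q[0]<6 or q[0]>172) and q[1]>120 and q[2]>85 else '+' if (q[0]<6 or q[0]>172) and q[1]>120 else '.' for q in r))
E
```

```text
pred px [322.62272252 205.08726689] [  5 131  72]
[588, 61, 52, 161, 4990] [621.4, 130.2] [[0.7145, -0.5524, 0.02]]
[0, 173, 204, 126, 7028] [134.7, 207.6] [[0.6282, -0.0565, 0.02]]
[291, 174, 62, 62, 3022] [321.3, 204.1] [[0.6339, -0.2506, 0.02]]
[6, 286, 109, 24, 2405] [60.2, 297.6] [[0.5242, 0.0437, 0.02]]
[438, 320, 37, 48, 527] [452.3, 342.5] [[0.4749, -0.4036, 0.02]]
[514, 321, 45, 28, 594] [534.5, 332.0] [[0.4884, -0.4988, 0.02]]
[578, 376, 43, 48, 303] [598.4, 403.4] [[0.3866, -0.6022, 0.02]]
[587, 437, 53, 43, 670] [615.1, 461.7] [[0.2895, -0.6519, 0.02]]
pos [ 0.633  -0.2511  0.2492] closing -88.9 j6 1.16 gap 85.0 t 50.5
 shift now [0.006 0.005 0.981] twist 0.003 shift after twist [0.006 0.005 0.981]
red pred top [[373.4, 240.8], [395.1, 232.7], [387.4, 256.1], [409.5, 247.5]]
365 224
......................................................
......................................................
......................................................
......................................................
......................................................
...................
[... 1315 characters left out ...]
...+++##########+++++++++++++...........
..................+++#######++++++++++++++............
...................+++####++++++++++++++++............
....................++++++++++++++++++++++............
....................++++++++++++++++++++++............
....................++++++++++++++++++++++............
.....................+++++++++++++++++++++............
.....................+++++++++++++++++++++............
.....................+++++++++++++++++++++............
....................++++++++++++++++++..+.............
....................++++++++++++++++....+.............
....................+++++++++++++++.....+.............
....................+++++++++++.........+.............
```

Red stands within 1–2 px of the expected pose. The tin is under the gripper at (0.634, -0.251). Picking it.

Request:
send_rows(increments=[{"xyz":[0.004,0,0.2],"twist":0,"grip":-1},{"xyz":[0,0,0.2],"twist":0,"grip":-1},{"xyz":[0,0,0.2],"twist":0,"grip":-1},{"xyz":[0,0,0.2],"twist":0,"grip":-1},{"xyz":[0,0,0.12],"twist":0,"grip":-1}], squeeze=40)

```text
time: 51.12
position: [0.6326, -0.2505, 0.0171]
eef_rot: [1.0, 0.01, -0.002, -0.001]
force: [-0.7, 0.6, -0.3]
finger_gap: 1.0
grip_force: 0.0
```

Request:
send_rows(increments=[{"xyz":[0,0,0.03],"twist":0,"grip":-1},{"xyz":[0,0,0.025],"twist":0,"grip":-1},{"xyz":[0,0,0],"twist":0,"grip":-1},{"xyz":[0,0,0],"twist":0,"grip":1},{"xyz":[0,0,0],"twist":0,"grip":1}])

```text
time: 51.75
position: [0.6353, -0.2516, 0.0086]
eef_rot: [1.0, 0.009, 0.001, 0.001]
force: [-0.4, -0.3, 4.1]
finger_gap: 0.756
grip_force: 44.6
```

Request:
send_rows(increments=[{"xyz":[0,0,0],"twist":0,"grip":1},{"xyz":[0,0,0],"twist":0,"grip":1},{"xyz":[0,0,0],"twist":0,"grip":1},{"xyz":[0,0,0],"twist":0,"grip":1},{"xyz":[0,0,0],"twist":0,"grip":1}])

```text
time: 52.38
position: [0.6353, -0.2516, 0.0086]
eef_rot: [1.0, 0.009, 0.001, 0.001]
force: [-0.3, 0.0, 7.0]
finger_gap: 0.754
grip_force: 44.7
```

Request:
send_rows(increments=[{"xyz":[0,0,-0.1],"twist":0,"grip":1},{"xyz":[0,0,-0.2],"twist":0,"grip":1},{"xyz":[0,0,-0.2],"twist":0,"grip":1},{"xyz":[0,0,-0.2],"twist":0,"grip":1},{"xyz":[0,0,-0.1],"twist":0,"grip":1}])

```text
time: 53.0
position: [0.6351, -0.2515, 0.2105]
eef_rot: [1.0, 0.009, 0.002, 0.001]
force: [-0.9, 0.2, -1.6]
finger_gap: 0.752
grip_force: 44.5
```

Request:
send_rows(increments=[{"xyz":[-0.06,-0.173,0],"twist":0,"grip":1},{"xyz":[-0.06,-0.173,0],"twist":0,"grip":1},{"xyz":[-0.06,-0.173,0],"twist":0,"grip":1},{"xyz":[-0.06,-0.173,0],"twist":0,"grip":1},{"xyz":[-0.06,-0.173,0],"twist":0,"grip":1}])

```text
time: 53.62
position: [0.5547, -0.0349, 0.2068]
eef_rot: [1.0, 0.009, 0.0, -0.0]
force: [0.7, 1.0, -0.0]
finger_gap: 0.754
grip_force: 44.6
```

Request:
send_rows(increments=[{"xyz":[-0.063,-0.172,0],"twist":0,"grip":1},{"xyz":[0,0,0],"twist":0,"grip":1},{"xyz":[0,0,0],"twist":0,"grip":1},{"xyz":[0,0,0],"twist":0,"grip":1},{"xyz":[0,0,0],"twist":0,"grip":1}])

```text
time: 54.25
position: [0.5395, 0.0055, 0.2067]
eef_rot: [1.0, 0.008, -0.0, 0.0]
force: [-0.0, -0.3, -1.0]
finger_gap: 0.749
grip_force: 44.6
```

```bash
python3 - <<'E'
from fit import *
plan(.540,.006,.079,-89)
s=cam('scene','sc18'); d=cam('side','sd18'); w=cam('wrist','w18')
# long box still in place? top corners predicted vs blue mask in scene 
c=w2p(s,box((.5473,.0065,.0175),D['long'],.005))[1::2]; print('pred long top',c.round(1).tolist())
h=cv2.cvtColor(np.ascontiguousarray(s['image']),cv2.COLOR_RGB2HSV)
m=cv2.inRange(h,(100,110,25),(125,255,255)); x0,y0=(c.min(0)-10).astype(int);x1,y1=(c.max(0)+10).astype(int); print(x0,y0)
for r in m[y0:y1:2,x0:x1:2]: print(''.join('#' if q else '.' for q in r))
E
```

```text
pos [0.5395 0.0055 0.2067] closing -89.1 j6 1.54 gap 63.7 t 54.2
 shift now [ 0.002 -0.002  0.511] twist -0.002 shift after twist [ 0.002 -0.002  0.511]
pred long top [[299.1, 256.7], [372.5, 230.7], [311.5, 273.4], [386.3, 245.8]]
289 220
......................................................
......................................................
......................................................
......................................................
......................................................
......................................................
.........................................#............
................................#.....#####...........
....................................########..........
.................................############.........
.............................###############..........
.........#................#######....##...#...........
...............#.......#######........................
.....................######...........................
..................#######.............................
................######.............
[... 199 characters left out ...]
##......................................
......##########......................................
.......########.......................................
.....#########........................................
.......#######........................................
......##.#####........................................
......##.#####........................................
......#######.........................................
......#######.........................................
......######..........................................
.......######.........................................
.......######.........................................
........####..........................................
```

Request:
send_rows(increments=[{"xyz":[0.002,0,0.15],"twist":0,"grip":1},{"xyz":[0,0,0.15],"twist":0,"grip":1},{"xyz":[0,0,0.1],"twist":0,"grip":1},{"xyz":[0,0,0.07],"twist":0,"grip":1},{"xyz":[0,0,0.035],"twist":0,"grip":1}])

```text
time: 55.02
position: [0.5393, 0.0063, 0.0796]
eef_rot: [1.0, 0.008, -0.001, -0.0]
force: [-0.3, -0.5, -0.3]
finger_gap: 0.752
grip_force: 44.6
```

Request:
send_rows(increments=[{"xyz":[0,0,0.006],"twist":0,"grip":1},{"xyz":[0,0,0],"twist":0,"grip":1},{"xyz":[0,0,0],"twist":0,"grip":1},{"xyz":[0,0,0],"twist":0,"grip":1},{"xyz":[0,0,0],"twist":0,"grip":1}])

```text
time: 55.65
position: [0.5398, 0.0065, 0.0794]
eef_rot: [1.0, 0.009, 0.0, 0.0]
force: [0.0, 0.8, -0.6]
finger_gap: 0.752
grip_force: 44.6
```

Nearly touching. One more mm down, release, lift, and move clear.

Request:
send_rows(increments=[{"xyz":[0,0,0.005],"twist":0,"grip":1},{"xyz":[0,0,0],"twist":0,"grip":1},{"xyz":[0,0,0],"twist":0,"grip":-0.8},{"xyz":[0,0,0],"twist":0,"grip":-0.8},{"xyz":[0,0,0],"twist":0,"grip":-0.8}])

```text
time: 56.28
position: [0.5398, 0.0064, 0.0779]
eef_rot: [1.0, 0.009, 0.0, -0.0]
force: [-0.1, -0.3, -0.9]
finger_gap: 0.898
grip_force: 0.0
```

Request:
send_rows(increments=[{"xyz":[0,0,-0.1],"twist":0,"grip":-1},{"xyz":[0,0,-0.2],"twist":0,"grip":-1},{"xyz":[0,0,-0.2],"twist":0,"grip":-1},{"xyz":[0,0,-0.2],"twist":0,"grip":-1},{"xyz":[0,0,-0.2],"twist":0,"grip":-1}])

```text
time: 56.9
position: [0.5394, 0.0064, 0.3046]
eef_rot: [1.0, 0.009, 0.0, 0.0]
force: [0.5, 0.2, -0.0]
finger_gap: 1.001
grip_force: 0.0
```

Request:
send_rows(increments=[{"xyz":[-0.1,0,0],"twist":0,"grip":-1},{"xyz":[-0.1,0,0],"twist":0,"grip":-1},{"xyz":[0,0,0],"twist":0,"grip":-1},{"xyz":[0,0,0],"twist":0,"grip":-1},{"xyz":[0,0,0],"twist":0,"grip":-1}])

```text
time: 57.52
position: [0.4904, 0.0056, 0.3026]
eef_rot: [1.0, 0.009, 0.0, 0.0]
force: [-0.4, -0.2, 0.5]
finger_gap: 0.998
grip_force: 0.0
```

```bash
python3 - <<'E'
from fit import *
w=cam('wrist','w19'); s=cam('scene','sc19'); print(status.observe()['position'])
hs=lambda c:cv2.cvtColor(np.ascontiguousarray(c['image']),cv2.COLOR_RGB2HSV)
def cmp(c,P,test,name):
    # IoU of a colour test inside a window vs the projected hull
    p=w2p(c,P); o=np.zeros((480,640),np.uint8); cv2.fillConvexPoly(o,cv2.convexHull(p.astype(np.float32)).round().astype(np.int32),1)
    win=cv2.dilate(o,np.ones((25,25))); t=(test(hs(c))&(win>0)); yy,xx=np.nonzero(t)
    print(name,'hull ctr',np.argwhere(o)[:,::-1].mean(0).round(1),'mask ctr',(xx.mean().round(1),yy.mean().round(1)) if len(xx) else None,'IoU',round((t&(o>0)).sum()/max((t|(o>0)).sum(),1),2),'inside',round((t&(o>0)).sum()/o.sum(),2))
H=lambda lo,hi:(lambda h:cv2.inRange(h,lo,hi)>0)
red=lambda h:((h[...,0]<7)|(h[...,0]>172))&(h[...,1]>110)&(h[...,2]>30)
a=np.linspace(0,6.28,40)
top=lambda v,d,z:box(v,(d[0],d[1],.001),z)
for c,nm in((w,'wrist'),(s,'scene')):
    print(nm)
    cmp(c,top((.6171,.0915,.02),D['red'],.113),red,'red')
    cmp(c,top((.6164,-.0177,-.07),D['green'],.117),H(*HUE['green']),'green')
    cmp(c,top((.6159,.0365,-.02),D['yellow'],.111),H(*HUE['yellow']),'yellow')
    cmp(c,np.c_[.54+.033*np.cos(a),.0065+.033*np.sin(a),a*0+.095],lambda h:((h[...,0]<20)|(h[...,0]>172))&(h[...,1]>70)&(h[...,2]<150),'tin')
    cmp(c,top((.373,.336,-.42),(.038,.106,0),.06),lambda h:(h[...,0]<20)&(h[...,1]>90),'brush')
E
```

```text
[0.4902535  0.00559159 0.30249314]
wrist
red hull ctr [222.   63.3] mask ctr (np.float64(223.3), np.float64(66.5)) IoU 0.87 inside 0.93
green hull ctr [352.3  64.7] mask ctr (np.float64(350.0), np.float64(67.0)) IoU 0.85 inside 0.88
yellow hull ctr [287.6  65.5] mask ctr (np.float64(290.1), np.float64(69.8)) IoU 0.82 inside 0.95
tin hull ctr [321.3 156.6] mask ctr (np.float64(320.6), np.float64(157.0)) IoU 0.76 inside 0.91
brush hull ctr [ 40.5 298.3] mask ctr (np.float64(37.6), np.float64(277.9)) IoU 0.18 inside 0.28
scene
red hull ctr [391.3 244.1] mask ctr (np.float64(392.5), np.float64(250.5)) IoU 0.54 inside 0.85
green hull ctr [349.3 257.3] mask ctr (np.float64(349.7), np.float64(264.6)) IoU 0.51 inside 0.85
yellow hull ctr [370.3 252.1] mask ctr (np.float64(370.5), np.float64(257.9)) IoU 0.53 inside 0.88
tin hull ctr [342.2 241.3] mask ctr (np.float64(339.5), np.float64(242.7)) IoU 0.69 inside 0.82
brush hull ctr [418.3 178.8] mask ctr (np.float64(424.7), np.float64(186.1)) IoU 0.14 inside 0.32
```

The carton matches, but the brush reads off its spot, so it may have been knocked. Locating it.

```bash
python3 - <<'E'
from fit import *
for n in ('sc3','sc6','sc8','sc10','sc14','sc17','sc18','sc19','w19'):
    c=load(n); h=cv2.cvtColor(np.ascontiguousarray(c['image']),cv2.COLOR_RGB2HSV)
    m=((h[...,0]<20)&(h[...,1]>90)).astype(np.uint8)
    if n=='w19': m[:,150:]=0; m[:200]=0
    else: m[:140]=0; m[215:]=0; m[:,:370]=0; m[:,462:]=0
    k,l,st,ce=cv2.connectedComponentsWithStats(m)
    for i in range(1,k):
        if st[i,4]>60: 
            r=cv2.minAreaRect(cv2.findNonZero((l==i).astype(np.uint8)))
            print(n,st[i].tolist(),ce[i].round(1),'rect',[np.round(q,1) for q in r],p2w(c,[ce[i]],.055).round(3).tolist(), p2w(c,cv2.boxPoints(r),.055)[:,:2].round(3).tolist())
s=load('sc19'); print('dish px',w2p(s,[.373,.337,.03]))
E
```

```text
sc3 [400, 140, 62, 26, 1004] [435.7 149.5] rect [array([430.5, 152.5]), array([61., 25.]), np.float64(0.0)] [[0.268, 0.473, 0.055]] [[0.29, 0.333], [0.178, 0.405], [0.257, 0.576], [0.366, 0.493]]
sc3 [398, 175, 40, 16, 558] [417.2 182.1] rect [array([417.5, 182.5]), array([15., 39.]), np.float64(90.0)] [[0.38, 0.331, 0.055]] [[0.328, 0.301], [0.376, 0.4], [0.434, 0.359], [0.387, 0.263]]
sc6 [400, 140, 62, 26, 1001] [435.7 149.5] rect [array([430.5, 152.5]), array([61., 25.]), np.float64(0.0)] [[0.268, 0.473, 0.055]] [[0.29, 0.333], [0.178, 0.405], [0.257, 0.576], [0.366, 0.493]]
sc6 [398, 175, 40, 17, 564] [417.1 182.1] rect [array([417.4, 182.6]), array([15.7, 39.2]), np.float64(88.4)] [[0.38, 0.33, 0.055]] [[0.329, 0.299], [0.373, 0.402], [0.434, 0.36], [0.391, 0.261]]
sc8 [400, 140, 62, 26, 993] [435.5 149.5] rect [array([430.5, 152.5]), array([61., 25.]), np.float64(0.0)] [[0.267, 0.473, 0.055]] [[0.29, 0.333], [0.178, 0.405], [0.257, 0.576], [0.366, 0.493]]
sc8 [398, 175, 40, 16, 564] [417.2 182.1] rect [array([417.5, 182.5]), array([15., 39.]), np.float64(90.0)] [[0.38, 0.33, 0
[... 1768 characters left out ...]
0.055]] [[0.29, 0.333], [0.178, 0.405], [0.257, 0.576], [0.366, 0.493]]
sc19 [404, 179, 41, 18, 595] [423.9 187.5] rect [array([424.1, 187.5]), array([15.8, 40.1]), np.float64(84.8)] [[0.409, 0.333, 0.055]] [[0.361, 0.298], [0.395, 0.408], [0.456, 0.369], [0.422, 0.262]]
w19 [0, 241, 87, 60, 3253] [ 40.4 271.9] rect [array([ 40.1, 271.8]), array([93.3, 39.4]), np.float64(17.6)] [[0.404, 0.332, 0.055]] [[0.397, 0.398], [0.443, 0.372], [0.412, 0.27], [0.364, 0.292]]
w19 [0, 356, 10, 39, 201] [  2.9 377.6] rect [array([  4.5, 375. ]), array([38.,  9.]), np.float64(90.0)] [[0.256, 0.415, 0.055]] [[0.288, 0.411], [0.289, 0.399], [0.231, 0.413], [0.23, 0.426]]
dish px [[416.77434067 187.45521332]]
```

The brush was knocked about 30 mm between 46 s and 50 s. It is still within tolerance but near the dish wall, so I'll recentre it.

Request:
send_rows(increments=[{"xyz":[-0.046,-0.188,0.04],"twist":0,"grip":-0.5},{"xyz":[-0.046,-0.188,0.04],"twist":0,"grip":-0.5},{"xyz":[-0.046,-0.188,0.04],"twist":0,"grip":-0.5},{"xyz":[-0.046,-0.188,0.04],"twist":0,"grip":-0.5},{"xyz":[-0.046,-0.188,0.04],"twist":0,"grip":-0.5}], squeeze=40)

```text
time: 58.25
position: [0.428, 0.2412, 0.2524]
eef_rot: [1.0, 0.009, 0.0, -0.0]
force: [0.0, 0.5, -0.1]
finger_gap: 0.748
grip_force: 0.0
```

Request:
send_rows(increments=[{"xyz":[-0.046,-0.188,0],"twist":0,"grip":-0.5},{"xyz":[-0.044,-0.186,0],"twist":0,"grip":-0.5},{"xyz":[0,0,0],"twist":-0.186,"grip":-0.5},{"xyz":[0,0,0],"twist":-0.186,"grip":-0.5},{"xyz":[0,0,0],"twist":-0.186,"grip":-0.5}])

```text
time: 58.88
position: [0.4042, 0.3331, 0.2524]
eef_rot: [0.974, 0.228, -0.0, 0.0]
force: [0.3, -0.3, -0.7]
finger_gap: 0.75
grip_force: 0.0
```

Request:
send_rows(increments=[{"xyz":[0,0,0],"twist":-0.186,"grip":-0.5},{"xyz":[0,0,0],"twist":-0.186,"grip":-0.5},{"xyz":[0,0,0],"twist":-0.186,"grip":-0.5},{"xyz":[0,0,0],"twist":-0.186,"grip":-0.5},{"xyz":[0,0,0],"twist":-0.186,"grip":-0.5}])

```text
time: 59.5
position: [0.4043, 0.3329, 0.2525]
eef_rot: [0.828, 0.561, -0.0, 0.0]
force: [0.5, 0.2, -0.1]
finger_gap: 0.749
grip_force: 0.0
```

```bash
python3 - <<'E'
from fit import *
c=cam('wrist','w20'); h=cv2.cvtColor(np.ascontiguousarray(c['image']),cv2.COLOR_RGB2HSV)
m=((h[...,0]<20)&(h[...,1]>90)).astype(np.uint8)
k,l,st,ce=cv2.connectedComponentsWithStats(m)
for i in range(1,k):
    if st[i,4]>800:
        r=cv2.minAreaRect(cv2.findNonZero((l==i).astype(np.uint8))); P=p2w(c,cv2.boxPoints(r),.055)[:,:2]; e=np.diff(P,axis=0)
        print(st[i].tolist(),P.mean(0).round(4),(np.linalg.norm(e,axis=1)*1000).round(0),np.degrees(np.arctan2(e[:,1],e[:,0])).round(1))
b=((h[...,0]>100)&(h[...,0]<125)&(h[...,1]>90)).astype(np.uint8)
k,l,st,ce=cv2.connectedComponentsWithStats(b)
for i in range(1,k):
    if st[i,4]>3000:
        q=cv2.convexHull(cv2.findNonZero((l==i).astype(np.uint8))); (x,y),R=cv2.minEnclosingCircle(q); print('dish',st[i].tolist(),p2w(c,[(x,y),(x+R,y)],.02).round(4).tolist())
plan(.404,.333,.035,-22)
E
```

```text
[0, 0, 158, 212, 7389] [0.2013 0.5221] [175. 134. 186.] [-1.000e-01 -8.500e+01 -1.758e+02]
[568, 42, 72, 60, 2544] [0.6841 0.3587] [58. 50. 60.] [  25.1  -57.2 -154.1]
[292, 144, 49, 115, 4839] [0.4028 0.3413] [ 40. 109.  43.] [ -18.3 -107.5  162. ]
[461, 281, 179, 126, 7443] [0.603  0.1147] [101. 226. 116.] [  52.1  -44.2 -119.2]
[487, 414, 37, 66, 920] [ 0.501  -0.0113] [ 16. 115.  18.] [  -0.3  -88.3 -179.4]
dish [200, 120, 174, 172, 17405] [[0.3699, 0.3452, 0.02], [0.4542, 0.3116, 0.02]]
dish [78, 247, 116, 130, 9765] [[0.1606, 0.2941, 0.02], [0.2365, 0.2647, 0.02]]
dish [278, 344, 142, 67, 6409] [[0.3522, 0.1141, 0.02], [0.432, 0.0815, 0.02]]
pos [0.4043 0.3329 0.2525] closing -21.6 j6 1.04 gap 63.5 t 59.5
 shift now [ 0.    -0.001  0.87 ] twist 0.009 shift after twist [ 0.    -0.001  0.87 ]
```

Request:
send_rows(increments=[{"xyz":[0,0,0.2],"twist":-0.08,"grip":-0.5},{"xyz":[0.017,-0.011,0.2],"twist":0,"grip":-0.5},{"xyz":[0,0,0.2],"twist":0,"grip":-0.5},{"xyz":[0,0,0.17],"twist":0,"grip":-0.5},{"xyz":[0,0,0.107],"twist":0,"grip":-0.5}])

```text
time: 60.18
position: [0.4022, 0.3371, 0.0312]
eef_rot: [0.812, 0.584, -0.001, 0.0]
force: [0.7, 0.3, 0.7]
finger_gap: 0.751
grip_force: 0.0
```

Request:
send_rows(increments=[{"xyz":[0,0,0],"twist":0,"grip":1},{"xyz":[0,0,0],"twist":0,"grip":1},{"xyz":[0,0,0],"twist":0,"grip":1},{"xyz":[0,0,0],"twist":0,"grip":1},{"xyz":[0,0,0],"twist":0,"grip":1}])

```text
time: 60.8
position: [0.4029, 0.3377, 0.0341]
eef_rot: [0.811, 0.585, 0.0, 0.0]
force: [-1.1, -0.5, -0.1]
finger_gap: 0.485
grip_force: 44.6
```

Request:
send_rows(increments=[{"xyz":[0,0,-0.1],"twist":0,"grip":1},{"xyz":[-0.018,-0.06,0],"twist":0,"grip":1},{"xyz":[-0.018,-0.06,0],"twist":0,"grip":1},{"xyz":[0,0,0],"twist":0,"grip":1},{"xyz":[0,0,0],"twist":0,"grip":1}])

```text
time: 61.42
position: [0.3712, 0.3386, 0.0582]
eef_rot: [0.811, 0.585, -0.0, 0.0]
force: [-0.0, -0.5, -2.4]
finger_gap: 0.489
grip_force: 44.6
```

Request:
send_rows(increments=[{"xyz":[0,0,0.05],"twist":0,"grip":1},{"xyz":[0,0,0.045],"twist":0,"grip":1},{"xyz":[0,0,0],"twist":0,"grip":1},{"xyz":[0,0,0],"twist":0,"grip":1},{"xyz":[0,0,0],"twist":0,"grip":-0.5}])

```text
time: 62.05
position: [0.3717, 0.3386, 0.0349]
eef_rot: [0.811, 0.585, 0.0, 0.0]
force: [-0.3, -0.4, 0.5]
finger_gap: 0.683
grip_force: 0.0
```

Request:
send_rows(increments=[{"xyz":[0,0,0],"twist":0,"grip":-0.5},{"xyz":[0,0,0],"twist":0,"grip":-0.5},{"xyz":[0,0,0],"twist":0,"grip":-0.5},{"xyz":[0,0,-0.1],"twist":0,"grip":-0.5},{"xyz":[0,0,-0.2],"twist":0,"grip":-0.5}])

```text
time: 62.68
position: [0.3703, 0.3375, 0.109]
eef_rot: [0.811, 0.585, -0.003, 0.0]
force: [1.1, 0.6, 0.4]
finger_gap: 0.749
grip_force: 0.0
```

Request:
send_rows(increments=[{"xyz":[0,0,-0.2],"twist":0,"grip":-0.5},{"xyz":[0,0,-0.2],"twist":0,"grip":-0.5},{"xyz":[0,0,-0.17],"twist":0,"grip":-1},{"xyz":[0,0,0],"twist":0,"grip":-1},{"xyz":[0,0,0],"twist":0,"grip":-1}])

```text
time: 63.3
position: [0.3709, 0.338, 0.2515]
eef_rot: [0.811, 0.585, -0.001, 0.0]
force: [0.4, 0.5, -1.4]
finger_gap: 1.001
grip_force: 0.0
```

```bash
python3 - <<'E'
from fit import *
c=cam('wrist','w21'); s=cam('scene','sc21')
def f(c,z,area,box_):
    h=cv2.cvtColor(np.ascontiguousarray(c['image']),cv2.COLOR_RGB2HSV); m=((h[...,0]<20)&(h[...,1]>90)).astype(np.uint8)
    k,l,st,ce=cv2.connectedComponentsWithStats(m)
    for i in range(1,k):
        if st[i,4]>area and box_[0]<ce[i][0]<box_[1] and box_[2]<ce[i][1]<box_[3]:
            r=cv2.minAreaRect(cv2.findNonZero((l==i).astype(np.uint8))); P=p2w(c,cv2.boxPoints(r),z)[:,:2]; e=np.diff(P,axis=0)
            print(st[i].tolist(),P.mean(0).round(4),(np.linalg.norm(e,axis=1)*1000).round(0))
f(c,.056,800,(200,440,50,330)); f(s,.056,200,(380,460,160,215))
# change of carton region between sc19 and now
a=load('sc19')['image'][200:330,270:430].astype(int); b=s['image'][200:330,270:430].astype(int); print('carton changed px',(np.abs(a-b).max(2)>40).sum())
a=load('sc3')['image'].astype(int); b=s['image'].astype(int)
for n,(x0,x1,y0,y1) in {'jar':(105,150,285,340),'horn':(290,330,330,415)}.items(): print(n,(np.abs(a-b).max(2)[y0:y1,x0:x1]>40).sum())
o=status.observe(); print(o['position'],o['grip_force'],o['time'])
E
```

```text
[300, 147, 45, 115, 4838] [0.3729 0.3427] [ 40. 108.  43.]
[399, 173, 40, 18, 584] [0.3792 0.3355] [114.  73. 110.]
carton changed px 2774
jar 0
horn 2
[0.37069824 0.33789914 0.25067727] 0.0 63.4
```

The brush is centred and flat again. A quick recheck of the carton is needed, since the changed pixels may only be the arm's shadow.

```bash
python3 - <<'E'
from fit import *
s=load('sc21'); a=load('sc19')
def top(c,n,v,z,f):
    h=cv2.cvtColor(np.ascontiguousarray(c['image']),cv2.COLOR_RGB2HSV)
    u=w2p(c,[v[0],v[1],z])[0]; m=f(h)
    win=np.zeros_like(m); x,y=u.round().astype(int); win[y-35:y+70,x-40:x+40]=1
    yy,xx=np.nonzero(m&win); print(n,'area',len(xx),'ctr',xx.mean().round(1),yy.mean().round(1),'top row',yy.min())
R=lambda lo,hi:(lambda h:cv2.inRange(h,lo,hi)>0)
red=lambda h:((h[...,0]<7)|(h[...,0]>172))&(h[...,1]>120)&(h[...,2]>40)
for c in(a,s):
    top(c,'red',(.617,.0915),.113,red); top(c,'green',(.6164,-.0177),.117,R(*HUE['green'])); top(c,'yellow',(.6159,.0365),.111,R(*HUE['yellow'])); top(c,'blue',(.547,.006),.069,R(*HUE['blue']))
    g=c['image'][int(w2p(c,[.619,-.075,.121])[0][1]),int(w2p(c,[.619,-.075,.121])[0][0])]; print('cap colour',g)
    top(c,'can orange',(.619,-.075),.05,R((4,100,60),(14,255,255)))
E
```

```text
red area 798 ctr 392.1 252.2 top row 234
green area 878 ctr 349.1 267.4 top row 247
yellow area 771 ctr 369.2 260.0 top row 234
blue area 544 ctr 325.1 258.7 top row 232
cap colour [108 104 103]
can orange area 504 ctr 328.0 296.7 top row 264
red area 789 ctr 392.0 252.4 top row 234
green area 881 ctr 349.1 267.4 top row 247
yellow area 767 ctr 369.0 260.4 top row 234
blue area 539 ctr 325.4 258.5 top row 232
cap colour [166 163 164]
can orange area 422 ctr 326.8 295.0 top row 267
```

Nothing has moved; only the lighting changed. Handing in.

```bash
python3 -c "
from station import ticket
print(ticket.hand_in())"
```

```text
the job is handed in; nothing more can be done
None
```

I handed the job in at about 63 s, but `hand_in()` returned no verdict. In the last pictures, the brush is bristles down in the middle dish, where I recentred it after it got knocked. The long box, red, green and yellow boxes and the can are all in the carton, and the brown tin is on the long box. The black tin was not in the scene, and the jar and shoehorn had not moved.

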